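# Park the tube-rack caddy in its bay

## Robot

A 6-joint arm with a two-finger parallel gripper is mounted at the origin on the work surface. World frame = base frame: x ahead of the robot, y to its left, z up, the work surface at z = 0. Lengths are in m, angles in rad, forces in N, time in s.
With the tool pointing down it reaches from about 0.325 to 0.875 m from the base axis. Payload 4.4 kg.
Tool frame: the origin (TCP) lies at the very end of the fingers, on their centre line; the grasp point (between the pads) lies 19 mm behind it; z points along the fingers, y is the direction in which the jaws open and shut (so a half turn about z gives the same grasp; the last joint's range is limited). The gripper opens to 85 mm and grips with 20 to 120 N. Pads are 22 mm wide; open, the fingers measure 114 mm over their backs; the gripper's body (76 mm by 85 mm) begins 54 mm behind the grasp point. The pads swing forward as they close: fully open they stand 13 mm farther back than shut.
Start: joints at [1.141, 0.207, 1.542, -0, 1.393, -0.15], TCP at [0.158, 0.553, 0.231] pointing down, gripper open.
Joint ranges: [-2.73, 2.73], [-0.86, 2.22], [0.23, 2.46], [-1.11, 4.25], [0.08, 2.63], [-2.82, 2.82]. Speed limits (rad/s): [2.79, 2.79, 3.14, 3.14, 3.14, 3.14].

## Interface

Orientations are given as a rotation vector (axis times angle).
In Python, from bench import bot gives the robot as it stands. The module is installed in compiled form; this text tells all that it offers.
- The arm moves only by the tool move_arm, never from a script. Its argument "series" is a list of rows, each an object with "grip": the opening, from 0 (shut) to 1 (fully open); "slide": the shift along the tool's x, y, z in m, a list of three; "yaw": the turn about the tool's z in rad. A call has 1 to 20 rows; each row is the pose to reach, as a shift and turn from the pose commanded when the call began, along the tool's axes at that moment; what a row does not reach only later rows make up. A row lasts 1/8 s, in which the tool goes at most 62.5 mm and 10.7 degrees, less where a joint would pass 70% of its speed; a pose out of reach is approached as far as the arm can. A call with a gripper value outside its range is refused whole. The fingers move at their own pace and stop on an object; the grip force is fixed at half the most. Time passes only in rows, so rows that repeat a pose let the fingers close. It gives the time, the measured TCP pose, the force and the opening at its end, in the units of the state.
- bot.observe(): the state, without advancing time (a new reading comes with each control period).
- bot.grab_frame(name): name is "scene" or "top" or "wrist"; returns a dict with "pixels" (384x512x3 uint8, red, green, blue), "range_z" (384x512 float32, m along the optical axis (not along the pixel's ray), 0 where there is no reading), "fx", "fy", "cx", "cy" (pixels), "cam_to_world" (4x4, takes a point from camera to world coordinates); the wrist camera has in their place "hand_eye" (4x4, takes a point from camera to tool coordinates, whose origin is the TCP and whose axes are the flange's). Camera axes: x right, y down, z forward; pixel columns grow to the right and rows downward; lengths in m; the calibration is good to about 2 mm. The wrist camera is an equidistant fisheye: a pixel r from the principal point sees the ray r / f radians off the axis. A picture is of the moment at which its call begins: read the wrist's pose just before it.
- bot.close_job(): hands the job in, once; it reports no verdict.
The state is a dict: "time": time; "joint_pos": joint angles; "joint_velocities": joint speeds; "joint_torque": joint torques, N m; "tool_pos": TCP position; "tool_rot": TCP orientation; "ft_force": force on the tool from outside, world axes, zero at the start; "wrist_torque": the same for the moment, N m; "opening": opening from 0.0 (shut) to 1.0 (fully open).
Only numpy, scipy, OpenCV 4.12 (cv2) and the standard library are available. Lean on these libraries where they do the work, as an engineer would, in place of code of your own. Each camera call takes 0.05 s, during which the arm holds its last target.

## Task

Take the loaded tube-rack caddy by its push bar and push it forwards on its wheels, in the open, until both front swivel castors trail straight behind their pivots. Then steer it nose-first between the guide rails of the parking bay and press it home gently, only until the roller catch has snapped over the nose pin and the pin rests on the spring buffer, without driving the buffer hard; let go and leave it parked there. Keep the wheels on the bench and the rack and the vial standing on the caddy, do not force the rails, and disturb nothing else.

Things in the scene. Friction and masses are not known exactly. Their poses are not given: they have to be found in the camera images.
- caddy: Steel tray caddy on four wheels (radius 16 mm), about 0.9 kg loaded. Origin on the bench amid the wheels; x to the nose (push direction), y left, z up. Tray 170 x 100, floor 45 above the bench. Rubber corner bumper discs (radius 14, 44 to 58 high) at x +-75, y +-65: 158 wide over them. Fixed rear wheels at x -75, y +-65, rolling along x only; swivel castors under the front bumpers.
- dock_pin (a point): Steel pin with red cap on the caddy's nose, radius 8, 43 to 67 mm high, 125 mm ahead of its origin. In the bay's catch two sprung rollers part for it at about 5 N (on top of some 2 N rolling drag), then it meets a spring buffer (buffer_c0), 3 N per mm, not to be pressed over 13 N. The catch is screwed on slots: home is anywhere within 20 mm either way of the bay's origin; find it by feel.
- push_bar (a point): Middle of the lime push bar of the caddy, 118 mm behind its origin, 122 mm above the bench. The bar is 12 x 12 mm in section and 106 mm long along the caddy's y, free to be pinched from above across the caddy's x axis; nothing higher than the bar stands within 50 mm of it. Frame as the caddy's.
- castor_axle_left (a point): Wheel centre of the left front swivel castor (wheel radius 16 mm). Its swivel pivot is at x = +75, y = +65 mm of the caddy; the wheel centre lies 14 mm from the pivot line: trailing straight it is at x = +61, y = +65 mm. It swings round behind within some 50 mm of forward push.
- castor_axle_right (a point): Wheel centre of the right front swivel castor; pivot at x = +75 mm, y = -65 mm of the caddy, trail 14 mm; trailing straight, it is at x = +61 mm, y = -65 mm.
- bay: Fixed parking bay of steel tube, open end towards the caddy. Origin on the bench where the parked caddy's origin belongs (within 20 mm along x); x = driving-in direction, y left, z up. Two guide rails (10 mm tube, 51 mm high), inner faces at y = +-83 mm from x = -35 to +175 (4 mm play each side of the bumpers), flaring out by 20 mm towards the mouth at x = -85. End plate at x = 202.
- tube_rack: Lime tube rack with white tubes, 104 x 84 x 50 mm, loose in the caddy's tray in front; origin under its middle, z up.
- vial: Small clear jar with blue cap, 34 mm in diameter, 42 mm high, standing loose in the tray behind the rack; origin under its middle, z up. It topples if the caddy is jerked.
- spare_rack: Lime tube rack, 124 x 84 x 50 mm, loose on the bench beyond the lane; leave alone. Origin under its middle.
- cryo_box: White and lime storage box, 134 x 134 x 54 mm, on the bench beyond the lane; leave alone.
- tip_box: Blue tip box with clear lid, 124 x 89 x 61 mm, on the bench beyond the lane; leave alone.
- reagent_bottle: Amber bottle, 64 mm in diameter, 130 mm high, on the bench beyond the lane; leave alone.
- beaker: White open beaker, 68 mm in diameter, 75 mm high, on the bench to the robot's right; leave alone.

How it is judged:
On the way, in this order (a step that is already met when the one before it is completed fails the run):
1. both swivel castors trail straight (wheel centre within 4 mm of the line behind its pivot) while the caddy's bumpers are still outside the mouth of the bay (x of each of castor_axle_left, castor_axle_right in the frame of caddy below 0.07 m and y of castor_axle_left in the frame of caddy between 0.061 and 0.069 m and y of castor_axle_right in the frame of caddy between -0.069 and -0.061 m and x of caddy in the frame of bay below -0.15 m), for 0.1 s.
2. the nose is between the straight rails, the caddy in line with the bay within 0.1 rad (x of caddy in the frame of bay above -0.1 m and y of caddy in the frame of bay between -0.015 and 0.015 m and angle between the x axis of caddy and the x axis of bay, either way round below 0.1 rad), for 0.05 s.
At the end, for the whole second after the job is handed in: The caddy is let go, at rest on its wheels in the bay, its nose pin caught in the catch against the buffer (gap under 1.5 mm); within 8 mm of the bay's centre line, 33 mm of its origin along it and 0.08 rad in line, castor wheels behind their pivots, rack and vial upright in the tray (distance between dock_pin and buffer_c0 below 0.0145 m and x of caddy in the frame of bay between -0.033 and 0.033 m and y of caddy in the frame of bay between -0.008 and 0.008 m and angle between the x axis of caddy and the x axis of bay, either way round below 0.08 rad and x of each of castor_axle_left, castor_axle_right in the frame of caddy below 0.07 m and height (world z) of caddy below 0.004 m and angle between caddy's own z axis and vertical below 0.03 rad and linear speed of caddy below 0.01 m/s and angle between tube_rack's own z axis and vertical below 0.1 rad and horizontal distance between tube_rack and caddy below 0.05 m and angle between vial's own z axis and vertical below 0.15 rad and horizontal distance between vial and caddy below 0.085 m); the robot touches nothing.
It fails at once if the spring buffer is pressed with more than 13 N (contact force between caddy and buffer_c0 above 13 N).
It fails at once if the caddy is forced against the rails or end plate of the bay with more than 20 N (contact force between caddy and bay above 20 N).
It fails at once if the caddy is lifted or tipped off its wheels (height (world z) of caddy above 0.012 m or angle between caddy's own z axis and vertical above 0.12 rad).
It fails at once if the rack or the vial on the caddy tips over (angle between tube_rack's own z axis and vertical above 0.35 rad or angle between vial's own z axis and vertical above 0.6 rad).
It fails at once if another thing on the bench is shifted by more than 15 mm (distance of any of spare_rack, cryo_box, tip_box, reagent_bottle, beaker from where it was at the start of the episode above 0.015 m).
It also fails if it takes over 70 s, if anything falls off the work surface, if the arm or the gripper's body presses on something with over 40 N, if the wrist force passes 120 N, or if a joint passes its speed limit or range.

## Working session

There is one attempt and no reset: what is moved stays moved. The work goes in short steps, Python scripts to look and compute and a tool call to move; the robot and the scene stay as the last step left them, time stands still between calls to the robot, and variables do not carry over. Pictures are saved under pics/ and viewed, and the job is handed in when it is done.

Besides the shell and the picture viewer there is one more tool, called after "Call:" by a JSON object that holds its "method" and its "body". move_arm: Moves the arm, as the interface text tells. Its arguments: {"type":"object","properties":{"series":{"type":"array"}},"required":["series"]}

```bash
mkdir -p pics
cat > h.py <<'E'
import numpy as np, cv2
from bench import bot
def snap(n,fn):
    f=bot.grab_frame(n); np.savez('last_%s.npz'%n,**f); cv2.imwrite('pics/'+fn,cv2.cvtColor(f['pixels'],cv2.COLOR_RGB2BGR)); return f
def pt(f,u,v,w=1):
    d=f['range_z'][v-w:v+w+1,u-w:u+w+1]; d=np.median(d[d>0]); 
    p=np.array([(u-f['cx'])*d/f['fx'],(v-f['cy'])*d/f['fy'],d,1]); return (f['cam_to_world']@p)[:3]
def cloud(f):
    d=f['range_z']; v,u=np.mgrid[:384,:512]
    P=np.stack([(u-f['cx'])*d/f['fx'],(v-f['cy'])*d/f['fy'],d,np.ones_like(d)],-1); return (P@f['cam_to_world'].T)[...,:3]
E
python3 - <<'E'
from h import *
s=bot.observe(); print(s)
for n in('scene','top','wrist'): f=snap(n,n+'0.png'); print(n,f['fx'],f.get('cam_to_world'))
E
```

```text
{'time': 0.0, 'joint_pos': array([ 1.14150644e+00,  2.07422951e-01,  1.54298156e+00,  1.11543861e-05,
        1.39349270e+00, -1.50484614e-01]), 'joint_velocities': array([ 1.84348508e-03, -1.01552622e-04, -1.36290419e-03, -1.03190044e-03,
        3.02550372e-04, -2.71303424e-05]), 'joint_torque': array([-6.72976676e-04, -3.83030891e+01, -2.91585499e+01, -4.91297124e-04,
        1.07644251e-02, -1.14111899e-05]), 'tool_pos': array([0.15792072, 0.55209222, 0.230111  ]), 'tool_rot': array([-0.43643905, -3.11045153,  0.00346327]), 'ft_force': array([-0.27482231,  0.74377411, -0.09362034]), 'wrist_torque': array([0.03666698, 0.023174  , 0.00731933]), 'opening': 1.0001304316390893}
scene 441.33486347899077 [[-0.84605556  0.32801578 -0.42023284  1.0162077 ]
 [ 0.53308988  0.52394122 -0.66430474  0.78963014]
 [ 0.00227487 -0.78606059 -0.61814527  0.83883482]
 [ 0.          0.          0.          1.        ]]
top 459.2839612429215 [[ 5.76533487e-04 -9.85575437e-01  1.69235709e-01  2.56686727e-01]
 [-9.99993742e-01 -1.15895374e-03 -3.34271334e-03 -2.35193785e-02]
 [ 3.49063252e-03 -1.69232723e-01 -9.85569937e-01  1.55836833e+00]
 [ 0.00000000e+00  0.00000000e+00  0.00000000e+00  1.00000000e+00]]
wrist 297.3186396354542 None
```

View pics/scene0.png

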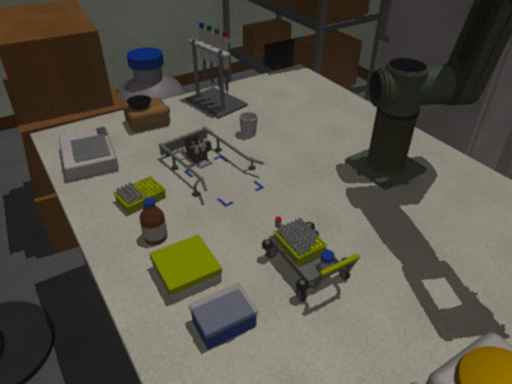

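View pics/top0.png

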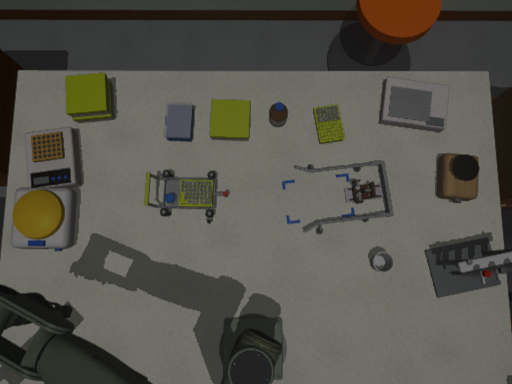

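View pics/wrist0.png

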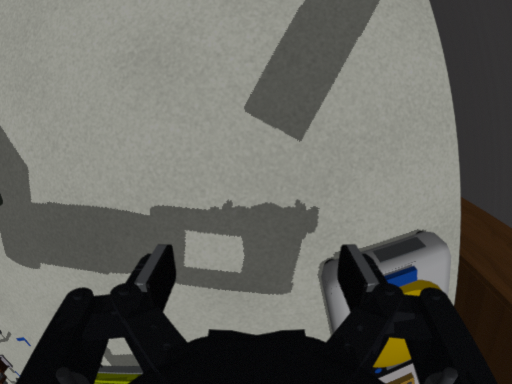

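The top view shows the caddy at about (190,192), nose to the right (world -y). The bay is at (345,192), slightly turned, with its mouth to the left. I'll enlarge both and measure.

Run:
```python
from h import *
f=dict(np.load('last_top.npz'))
im=cv2.cvtColor(f['pixels'],cv2.COLOR_RGB2BGR)
def crop(u0,v0,w,h,k,fn):
    c=cv2.resize(im[v0:v0+h,u0:u0+w],None,fx=k,fy=k,interpolation=cv2.INTER_CUBIC)
    for i in range(0,w,10): cv2.putText(c,str(u0+i),(i*k,8),0,.3,(0,0,255)); c[:, i*k]=c[:, i*k]//2+60
    for i in range(0,h,10): cv2.putText(c,str(v0+i),(0,i*k+8),0,.3,(0,0,255)); c[i*k]=c[i*k]//2+60
    cv2.imwrite('pics/'+fn,c)
crop(140,160,95,68,8,'c1.png'); crop(275,150,125,85,6,'c2.png')
for n,(a,b,c,d) in {'caddy':(140,160,235,228),'bay':(275,150,400,235)}.items():
    P=cloud(f)[b:d,a:c]; z=P[...,2]
    np.save(n+'.npy',P)
    if n=='caddy':
        m=(z>.10)&(z<.14); q=P[m]; print('bar',q.min(0),q.max(0),q.mean(0),m.sum())
    else:
        pass
```

```text
bar [0.45569582 0.16503331 0.10017766] [0.56010835 0.34162726 0.13363035] [0.50667108 0.32712574 0.12342602] 162
```

View pics/c1.png

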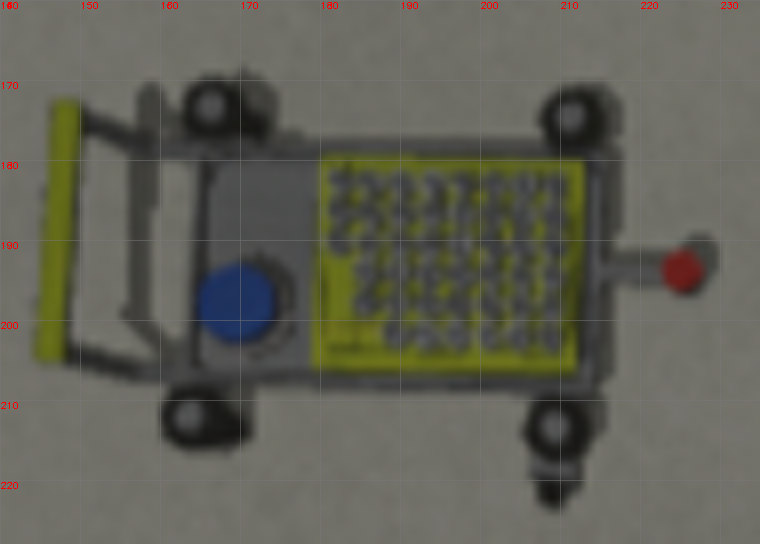

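View pics/c2.png

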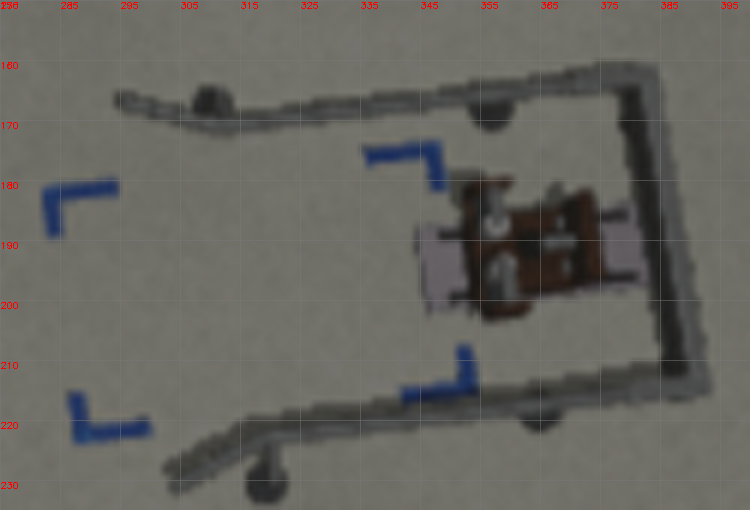

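```bash
cat >> h.py <<'E'
def pl(f,u,v,z):
    r=f['cam_to_world'][:3,:3]@np.array([(u-f['cx'])/f['fx'],(v-f['cy'])/f['fy'],1]); o=f['cam_to_world'][:3,3]
    return (o+r*(z-o[2])/r[2])[:2]
def fit(src,dst): # 2d rigid dst=R src+t
    s=np.array(src);d=np.array(dst);a=s-s.mean(0);b=d-d.mean(0)
    th=np.arctan2((a[:,0]*b[:,1]-a[:,1]*b[:,0]).sum(),(a*b).sum()); R=np.array([[np.cos(th),-np.sin(th)],[np.sin(th),np.cos(th)]])
    t=d.mean(0)-R@s.mean(0); return th,t,d-(s@R.T+t)
E
python3 - <<'E'
from h import *
f=dict(np.load('last_top.npz'))
px=[(166,173.2,.058),(211,174.5,.058),(163.5,212,.058),(209.5,213.3,.058),(225.3,193.8,.067),(146.5,189,.128)]
body=[(-.075,.065),(.075,.065),(-.075,-.065),(.075,-.065),(.125,0),(-.118,0)]
th,t,r=fit(body,[pl(f,*p) for p in px]); print('caddy',th,t,'\n',r.round(4))
P=np.load('caddy.npy');m=(P[...,2]>.112)&(P[...,2]<.135)&(P[...,1]>.3);q=P[m];print('bar',q.mean(0),q[:,2].max()); 
A=np.polyfit(q[:,0],q[:,1],1);print('bar slope',A)
P=np.load('bay.npy')
m=(P[...,2]>.03)&(P[...,2]<.058);q=P[m]
ys=q
for n,(u0,v0,u1,v1) in {'up':(314.2,170.8,381.7,161.7),'lo':(320,222.5,390,213),'end':(0,0,0,0)}.items():
    if n=='end':continue
    a=pl(f,u0,v0,.051);b=pl(f,u1,v1,.051);print(n,a,b,np.arctan2(b[1]-a[1],b[0]-a[0]))
np.save('bayq.npy',q);print(len(q))
# depth based: rail points
U,V=np.meshgrid(np.arange(275,400),np.arange(150,235))
for n,sel in {'up':(V<178)&(U>318)&(U<375),'lo':(V>205)&(U>325)&(U<385)}.items():
    k=sel&m; p=P[k]; A=np.polyfit(p[:,1],p[:,0],1); 
    for _ in range(5):
        rr=p[:,0]-np.polyval(A,p[:,1]); g=abs(rr)<.007; A=np.polyfit(p[g,1],p[g,0],1)
    print(n,A,g.sum(),'angle',np.arctan2(-1,-A[0]), 'x at y=-.3',np.polyval(A,-.3),p[g,2].mean())
E
```

```text
caddy -1.594618384182797 [0.50251954 0.21573651] 
 [[ 0.0007  0.0001]
 [ 0.0001  0.    ]
 [ 0.0005  0.0006]
 [-0.     -0.0006]
 [-0.0003 -0.0007]
 [-0.001   0.0007]]
bar [0.50697199 0.3329749  0.12614561] 0.13363035412947943
bar slope [-0.02171285  0.34398271]
up [ 0.58033315 -0.20587105] [ 0.61195997 -0.43393373] -1.4329991506393687
lo [ 0.40647132 -0.22168197] [ 0.43815404 -0.45377319] -1.4351251280152186
977
up [-0.11863526  0.55842056] 142 angle -1.4527129847058882 x at y=-.3 0.594011138465078 0.05253317986170697
lo [-0.12103724  0.38070526] 160 angle -1.4503450143964416 x at y=-.3 0.41701642913751563 0.053051331763302755
```

Run:
```python
from h import *
f=dict(np.load('last_top.npz'))
g=cv2.GaussianBlur(f['pixels'],(0,0),.7).astype(float).mean(-1)
P=cloud(f);z=P[...,2]
for n,(v0,v1,u0,u1,) in {'up':(155,176,320,372),'lo':(208,228,326,382)}.items():
    C=[];D=[]
    for u in range(u0,u1):
        col=np.arange(v0,v1)
        k=z[v0:v1,u]>.035
        if k.any(): D.append((u,np.median(col[k]),k.sum()))
        i=g[v0:v1,u]; w=np.clip(np.median(i)-15-i,0,None) 
    D=np.array(D); W=np.array([pl(f,u,v,.049) for u,v,_ in D]); A=np.polyfit(W[:,1],W[:,0],1)
    for _ in range(5):
        r=W[:,0]-np.polyval(A,W[:,1]);k=abs(r)<.005;A=np.polyfit(W[k,1],W[k,0],1)
    print(n,A,'yaw',-np.pi/2-np.arctan(A[0]),np.polyval(A,-.3),k.sum(),r.std(),D[::6,1:].tolist())
# end plate
D=[]
for v in range(172,206):
    k=z[v,374:398]>.035
    if k.any(): D.append((374+np.arange(24)[k].mean(),v,k.sum()))
D=np.array(D);W=np.array([pl(f,u,v,.051) for u,v,_ in D]);A=np.polyfit(W[:,0],W[:,1],1);print('end',A,'at x=.5',np.polyval(A,.5),D[:,2].mean())
```

```text
up [-0.11844522  0.55945626] yaw -1.4529003889696654 0.5949898298967072 52 0.001178803930308374 [[169.0, 3.0], [169.0, 3.0], [168.0, 3.0], [166.5, 4.0], [166.0, 3.0], [166.0, 3.0], [165.0, 3.0], [164.0, 3.0], [164.0, 3.0]]
lo [-0.12152345  0.38103169] yaw -1.4498658457806897 0.41748872497410267 56 0.0008719175263849285 [[221.0, 3.0], [221.0, 3.0], [220.0, 3.0], [219.0, 3.0], [218.5, 4.0], [218.0, 3.0], [217.0, 3.0], [216.0, 3.0], [216.0, 3.0], [214.5, 4.0]]
end [ 0.08854757 -0.48816891] at x=.5 -0.44389513002064396 5.794117647058823
```

Run:
```python
from h import *
f=dict(np.load('last_scene.npz'));im=cv2.cvtColor(f['pixels'],cv2.COLOR_RGB2BGR)
u0,v0,w,h,k=150,115,125,95,6
c=cv2.resize(im[v0:v0+h,u0:u0+w],None,fx=k,fy=k,interpolation=cv2.INTER_CUBIC)
for i in range(0,w,10): cv2.putText(c,str(u0+i),(i*k,8),0,.3,(0,0,255)); 
for i in range(0,h,10): cv2.putText(c,str(v0+i),(0,i*k+8),0,.3,(0,0,255))
cv2.imwrite('pics/s1.png',c)
```

```text
(no output)
```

View pics/s1.png

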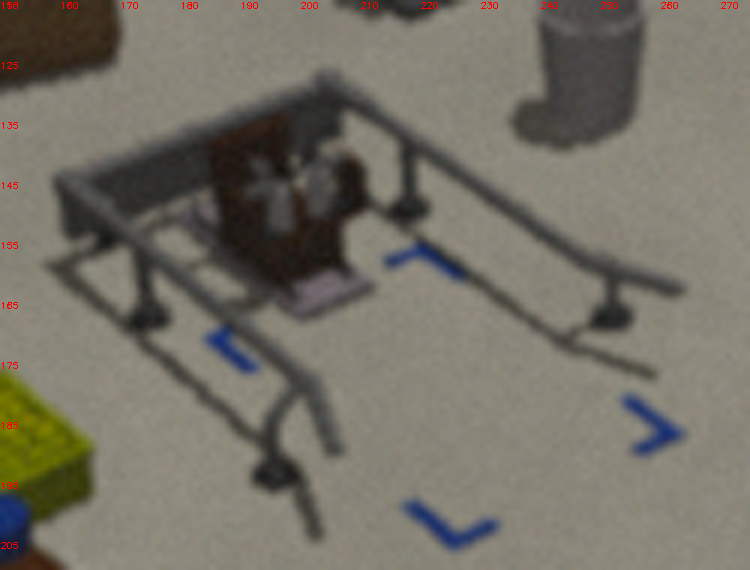

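```bash
cat >> h.py <<'E'
from scipy.spatial.transform import Rotation as Ro
def tool(s,p): # world delta to target in tool axes
    return Ro.from_rotvec(s['tool_rot']).as_matrix().T@(np.array(p)-s['tool_pos'])
def tyaw(s):
    y=Ro.from_rotvec(s['tool_rot']).as_matrix()[:,1]; return np.arctan2(y[1],y[0])
E
python3 - <<'E'
from h import *
s=bot.observe();print(tool(s,[.5055,.3335,.180]).round(4),tyaw(s), 'need',-1.5940+np.pi-tyaw(s))
print(Ro.from_rotvec(s['tool_rot']).as_matrix().round(4))
E
```

```text
[-0.3943 -0.1146  0.0504] 1.2920255577626565 need 0.25556709582713655
[[-9.614e-01  2.752e-01 -8.000e-04]
 [ 2.752e-01  9.614e-01 -1.700e-03]
 [ 3.000e-04 -1.800e-03 -1.000e+00]]
```

Call:
{"method": "move_arm", "body": {"series": [{"grip":1,"slide":[-0.02,-0.006,0],"yaw":0},{"grip":1,"slide":[-0.06,-0.018,0],"yaw":-0.03},{"grip":1,"slide":[-0.11,-0.032,0],"yaw":-0.07},{"grip":1,"slide":[-0.16,-0.047,0],"yaw":-0.11},{"grip":1,"slide":[-0.21,-0.061,0],"yaw":-0.15},{"grip":1,"slide":[-0.26,-0.075,0],"yaw":-0.19},{"grip":1,"slide":[-0.31,-0.09,0.01],"yaw":-0.22},{"grip":1,"slide":[-0.35,-0.102,0.025],"yaw":-0.24},{"grip":1,"slide":[-0.38,-0.11,0.04],"yaw":-0.255},{"grip":1,"slide":[-0.394,-0.1145,0.05],"yaw":-0.2555},{"grip":1,"slide":[-0.394,-0.1145,0.05],"yaw":-0.2555},{"grip":1,"slide":[-0.394,-0.1145,0.05],"yaw":-0.2555}]}}

```text
time: 1.65
tool_pos: [0.505, 0.3349, 0.1818]
tool_rot: [0.035, 3.141, 0.001]
ft_force: [-1.0, -0.3, -0.2]
opening: 0.997
```

Run:
```python
from h import *
s=bot.observe();print(s['tool_pos'],tyaw(s)-np.pi,s['ft_force'],s['time'],s['joint_pos'])
f=snap('wrist','w1.png');print(f['hand_eye'],f['cx'],f['cy'],f['fx'])
# predict bar ends, middle
H=f['hand_eye'];R=Ro.from_rotvec(s['tool_rot']).as_matrix()
psi=-1.5946;h=np.array([np.cos(psi),np.sin(psi)]);l=np.array([-h[1],h[0]]);o=np.array([.5025,.2157])
im=cv2.cvtColor(f['pixels'],cv2.COLOR_RGB2BGR)
for y in(-.053,0,.053):
  for x in (-.124,-.112):
    p=np.r_[o+x*h+y*l,.128]; c=np.linalg.inv(H)@np.r_[R.T@(p-s['tool_pos']),1]
    a=np.arctan2(np.hypot(c[0],c[1]),c[2])*f['fx'];n=np.hypot(c[0],c[1]); u=f['cx']+a*c[0]/n;v=f['cy']+a*c[1]/n; print(y,u,v); cv2.circle(im,(int(u),int(v)),3,(0,0,255),1)
cv2.imwrite('pics/w1.png',im)
```

```text
[0.50497131 0.33487926 0.1818029 ] -1.5933942789230489 [-0.9623346  -0.26843772 -0.18760843] 1.65 [ 4.42582471e-01  3.13307094e-01  1.51394415e+00  4.80462077e-04
  1.31399011e+00 -1.10573783e+00]
[[ 5.57531608e-04 -9.50760298e-01 -3.09926676e-01  8.12261018e-02]
 [ 9.99999085e-01  1.48024128e-04  1.34482014e-03  2.78185762e-04]
 [-1.23272497e-03 -3.09927142e-01  9.50759511e-01 -1.42243286e-01]
 [ 0.00000000e+00  0.00000000e+00  0.00000000e+00  1.00000000e+00]] 256.2495965385289 190.78645696626054 297.3186396354542
-0.053 262.7214882497921 140.1662702228005
-0.053 244.63152156443957 140.15722649386424
0 262.13407433523366 214.34987885751997
0 245.31961617838962 214.32666113160306
0.053 261.45286298145413 275.95674499996375
0.053 246.24607578634487 275.9272048080121
```

View pics/w1.png

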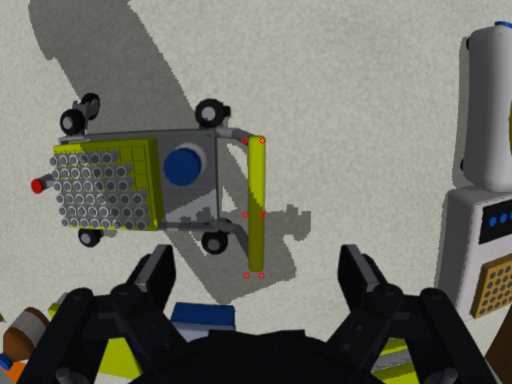

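Call:
{"method": "move_arm", "body": {"series": [{"grip":1,"slide":[0.001,0,0.015],"yaw":0},{"grip":1,"slide":[0.001,0,0.04],"yaw":0},{"grip":1,"slide":[0.001,0,0.06],"yaw":0},{"grip":1,"slide":[0.001,0,0.073],"yaw":0},{"grip":1,"slide":[0.001,0,0.078],"yaw":0},{"grip":1,"slide":[0.001,0,0.078],"yaw":0},{"grip":1,"slide":[0.001,0,0.078],"yaw":0}]}}

```text
time: 2.58
tool_pos: [0.5053, 0.3347, 0.1043]
tool_rot: [0.037, 3.14, 0.001]
ft_force: [-0.2, -0.0, 0.1]
opening: 1.0
```

Run:
```python
from h import *
f=snap('wrist','w2.png')
```

```text
(no output)
```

View pics/w2.png

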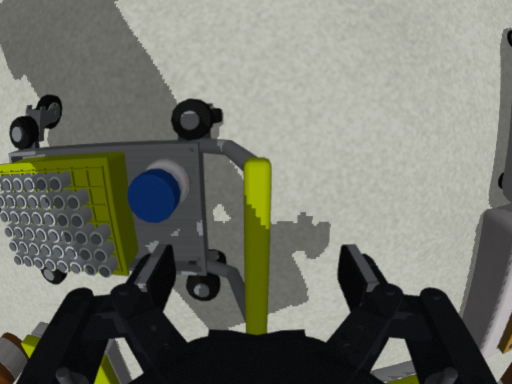

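The bar runs at u≈257, midway between the finger tips at 173 and 340, so it is well centred. Closing slowly.

Call:
{"method": "move_arm", "body": {"series": [{"grip":0.8,"slide":[0,0,0],"yaw":0},{"grip":0.6,"slide":[0,0,0],"yaw":0},{"grip":0.45,"slide":[0,0,0],"yaw":0},{"grip":0.35,"slide":[0,0,0],"yaw":0},{"grip":0.28,"slide":[0,0,0],"yaw":0},{"grip":0.22,"slide":[0,0,0],"yaw":0},{"grip":0.17,"slide":[0,0,0],"yaw":0},{"grip":0.13,"slide":[0,0,0],"yaw":0},{"grip":0.08,"slide":[0,0,0],"yaw":0},{"grip":0,"slide":[0,0,0],"yaw":0},{"grip":0,"slide":[0,0,0],"yaw":0},{"grip":0,"slide":[0,0,0],"yaw":0}]}}

```text
time: 4.12
tool_pos: [0.5045, 0.3344, 0.1034]
tool_rot: [0.037, 3.141, 0.0]
ft_force: [-1.0, -0.1, 1.0]
opening: 0.127
```

```bash
cat >> h.py <<'E'
def grid(f,u0,v0,w,h,k,fn):
    im=cv2.cvtColor(f['pixels'],cv2.COLOR_RGB2BGR)
    c=cv2.resize(im[v0:v0+h,u0:u0+w],None,fx=k,fy=k,interpolation=cv2.INTER_CUBIC)
    c=np.clip(c.astype(float)*1.5,0,255).astype(np.uint8)
    for i in range(0,w,10): cv2.putText(c,str(u0+i),(i*k,8),0,.3,(0,0,255)); c[:, i*k]=c[:, i*k]//2+60
    for i in range(0,h,10): cv2.putText(c,str(v0+i),(0,i*k+8),0,.3,(0,0,255)); c[i*k]=c[i*k]//2+60
    cv2.imwrite('pics/'+fn,c)
E
python3 - <<'E'
from h import *
s=bot.observe();print(s['tool_pos'],tyaw(s)-np.pi,s['ft_force'],s['wrist_torque'])
f=snap('top','t2.png');grid(f,140,160,95,68,8,'c3.png')
E
```

```text
[0.50452098 0.33435031 0.10340244] -1.5940874647618481 [-1.0143931  -0.09811511  0.98031732] [-0.03691501  0.16527133 -0.10319295]
```

View pics/c3.png

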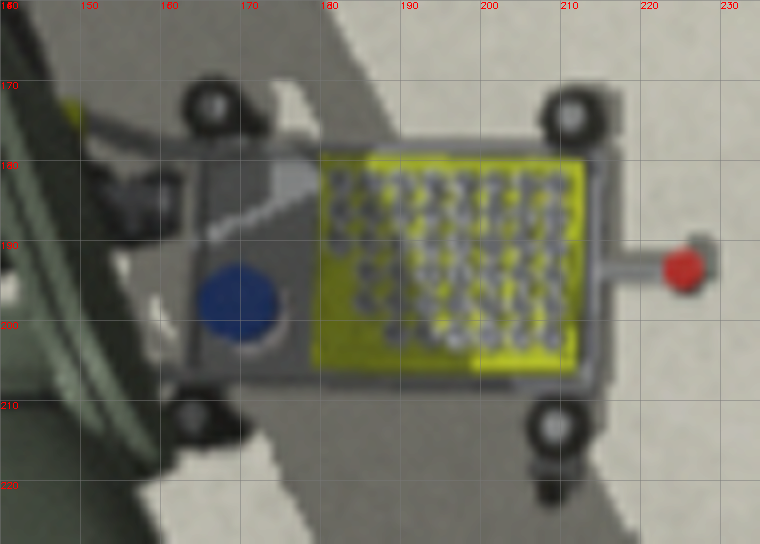

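Call:
{"method": "move_arm", "body": {"series": [{"grip":0,"slide":[0,-0.0005,0],"yaw":0},{"grip":0,"slide":[0,-0.002,0],"yaw":0},{"grip":0,"slide":[0,-0.004,0],"yaw":0},{"grip":0,"slide":[0,-0.007,0],"yaw":0},{"grip":0,"slide":[0,-0.0105,0],"yaw":0},{"grip":0,"slide":[0,-0.0145,0],"yaw":0},{"grip":0,"slide":[0,-0.019,0],"yaw":0},{"grip":0,"slide":[0,-0.0235,0],"yaw":0},{"grip":0,"slide":[0,-0.028,0],"yaw":0},{"grip":0,"slide":[0,-0.0325,0],"yaw":0},{"grip":0,"slide":[0,-0.037,0],"yaw":0},{"grip":0,"slide":[0,-0.0415,0],"yaw":0},{"grip":0,"slide":[0,-0.046,0],"yaw":0},{"grip":0,"slide":[0,-0.0505,0],"yaw":0},{"grip":0,"slide":[0,-0.055,0],"yaw":0},{"grip":0,"slide":[0,-0.059,0],"yaw":0},{"grip":0,"slide":[0,-0.062,0],"yaw":0},{"grip":0,"slide":[0,-0.064,0],"yaw":0},{"grip":0,"slide":[0,-0.065,0],"yaw":0},{"grip":0,"slide":[0,-0.065,0],"yaw":0}]}}

```text
time: 6.68
tool_pos: [0.5029, 0.2691, 0.1033]
tool_rot: [-0.037, -3.141, 0.001]
ft_force: [-4.1, 0.1, 5.6]
opening: 0.123
```

Run:
```python
from h import *
s=bot.observe();print(s['tool_pos'],tyaw(s)-np.pi,s['ft_force'],s['wrist_torque'])
f=snap('top','t3.png');grid(f,160,160,95,68,8,'c4.png')
f=snap('scene','s3.png')
```

```text
[0.50292037 0.26913885 0.1032605 ] -1.5941712013509053 [-4.05214577  0.07020911  5.58345227] [-0.00854653  0.62909413 -0.10211516]
```

View pics/c4.png

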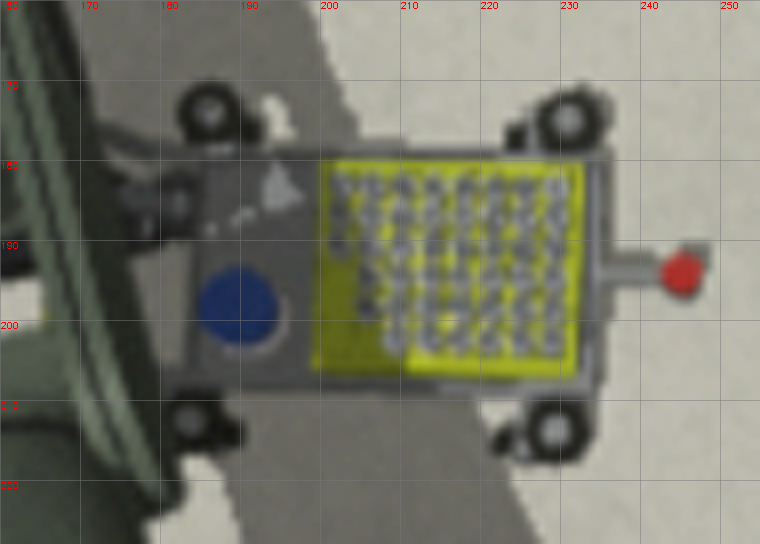

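View pics/s3.png

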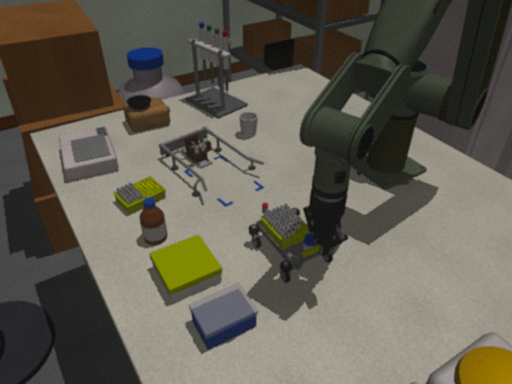

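```bash
cat >> h.py <<'E'
def caddy(f,px):
    zz=[.058]*4+[.067]; b=[(-.075,.065),(.075,.065),(-.075,-.065),(.075,-.065),(.125,0)]
    k=[i for i in range(5) if px[i] is not None]
    return fit([b[i] for i in k],[pl(f,*px[i],zz[i]) for i in k])
BO=np.array([.498,-.2414]);BY=-1.4514
def inbay(p,o=None):
    h=np.array([np.cos(BY),np.sin(BY)]);d=np.array(p)-BO; return np.array([d@h,d@[-h[1],h[0]]])
E
python3 - <<'E'
from h import *
f=dict(np.load('last_top.npz'));s=bot.observe()
th,t,r=caddy(f,[(186,174),(231,174.75),(183.75,212.5),(229.5,213.75),(245.25,194.1)])
print(th,t,r.round(4)); h=np.array([np.cos(th),np.sin(th)]);bar=t-.118*h;print('bar',bar,'tool-bar',s['tool_pos'][:2]-bar,inbay(t),th-BY)
# check bay marks & mouth pixels
for u,v in [(295,166),(311,170.5),(304,229.5),(318,222)]: print(u,v,inbay(pl(f,u,v,.051)))
for u,v in [(283,181.5),(287.5,222.5),(347.5,174.5),(353,214.5)]: print('mark',inbay(pl(f,u,v,0)))
E
```

```text
-1.5945636285575233 [0.50124578 0.14936818] [[-0.0006 -0.0002]
 [ 0.0006 -0.0002]
 [ 0.0002  0.0004]
 [-0.0002  0.0001]
 [ 0.      0.    ]]
bar [0.50405006 0.26733486] tool-bar [-0.00113475  0.00181485] [-0.38759958  0.04976819] -0.1431636285575233
295 166 [-0.08730086  0.10991404]
311 170.5 [-0.03599458  0.08826341]
304 229.5 [-0.08587795 -0.10512807]
318 222 [-0.03678939 -0.0861159 ]
mark [-0.13030488  0.07140237]
mark [-0.13305217 -0.07122181]
mark [0.09477724 0.06954154]
mark [ 0.09252208 -0.07050546]
```

```bash
cat > plan.py <<'E'
from h import *
from scipy.interpolate import CubicHermiteSpline
from scipy.integrate import cumulative_trapezoid as ct
# rear axle start (bay frame), heading rel; print rows for distances d (m) from start
def plan(x0,y0,th0,xe,ds,off,z=0):
    X=np.linspace(x0,xe,4000);c=CubicHermiteSpline([x0,xe],[y0,0],[np.tan(th0),0]);Y=c(X);T=np.arctan(c(X,1))
    X=np.r_[X,np.linspace(xe,xe+.3,2000)[1:]];Y=np.r_[Y,np.zeros(1999)];T=np.r_[T,np.zeros(1999)]
    S=ct(np.hypot(np.gradient(X),np.gradient(Y)),initial=0)
    def tool(s):
        i=min(np.searchsorted(S,s),len(S)-1);h=np.array([np.cos(T[i]),np.sin(T[i])]);l=np.array([-h[1],h[0]])
        return np.array([X[i],Y[i]])+(-.043+off[0])*h+off[1]*l,T[i],(X[i]+.075*h[0],Y[i]+.075*h[1])
    p0,t0,_=tool(0);h=np.array([np.cos(t0),np.sin(t0)]);l=np.array([-h[1],h[0]])
    out=[]
    for s in ds:
        p,t,o=tool(s);d=p-p0
        # tool y=-h ; tool z down ; tool x = y x z = (-h)x(-up)= h x up = -l
        out.append((round(-(d@l),4),round(-(d@h),4),z,round(-(t-t0),3)));
    return out,o,t
def ramp(n,v,d0=0,up=4,dn=4):
    w=np.ones(n);w[:up]=np.arange(1,up+1)/(up+1.);w[n-dn:]=np.arange(dn,0,-1)/(dn+1.);return np.cumsum(w)*v
E
python3 - <<'E'
from plan import *
r,o,t=plan(-.4618,.0605,-.1432,-.205,ramp(19,.0055),(-.0018,-.0011),-.0005)
for q in r: print(q)
print(o,t)
E
```

```text
(np.float64(-0.0002), np.float64(-0.0011), -0.0005, np.float64(0.003))
(np.float64(-0.0004), np.float64(-0.0033), -0.0005, np.float64(0.01))
(np.float64(-0.0008), np.float64(-0.0066), -0.0005, np.float64(0.02))
(np.float64(-0.0013), np.float64(-0.011), -0.0005, np.float64(0.033))
(np.float64(-0.0017), np.float64(-0.0165), -0.0005, np.float64(0.048))
(np.float64(-0.0021), np.float64(-0.022), -0.0005, np.float64(0.062))
(np.float64(-0.0023), np.float64(-0.0276), -0.0005, np.float64(0.075))
(np.float64(-0.0024), np.float64(-0.0331), -0.0005, np.float64(0.087))
(np.float64(-0.0024), np.float64(-0.0386), -0.0005, np.float64(0.098))
(np.float64(-0.0022), np.float64(-0.0441), -0.0005, np.float64(0.108))
(np.float64(-0.002), np.float64(-0.0496), -0.0005, np.float64(0.118))
(np.float64(-0.0018), np.float64(-0.0551), -0.0005, np.float64(0.126))
(np.float64(-0.0014), np.float64(-0.0605), -0.0005, np.float64(0.134))
(np.float64(-0.0009), np.float64(-0.0661), -0.0005, np.float64(0.141))
(np.float64(-0.0004), np.float64(-0.0715), -0.0005, np.float64(0.147))
(np.float64(0.0), np.float64(-0.0759), -0.0005, np.float64(0.152))
(np.float64(0.0004), np.float64(-0.0792), -0.0005, np.float64(0.155))
(np.float64(0.0007), np.float64(-0.0813), -0.0005, np.float64(0.156))
(np.float64(0.0008), np.float64(-0.0825), -0.0005, np.float64(0.157))
(np.float64(-0.31001738543999413), np.float64(0.01883856698792164)) -0.30041740143800744
```

Call:
{"method": "move_arm", "body": {"series": [{"grip":0,"slide":[-0.0002,-0.0011,-0.0005],"yaw":0.003},{"grip":0,"slide":[-0.0004,-0.0033,-0.0005],"yaw":0.01},{"grip":0,"slide":[-0.0008,-0.0066,-0.0005],"yaw":0.02},{"grip":0,"slide":[-0.0013,-0.011,-0.0005],"yaw":0.033},{"grip":0,"slide":[-0.0017,-0.0165,-0.0005],"yaw":0.048},{"grip":0,"slide":[-0.0021,-0.022,-0.0005],"yaw":0.062},{"grip":0,"slide":[-0.0023,-0.0276,-0.0005],"yaw":0.075},{"grip":0,"slide":[-0.0024,-0.0331,-0.0005],"yaw":0.087},{"grip":0,"slide":[-0.0024,-0.0386,-0.0005],"yaw":0.098},{"grip":0,"slide":[-0.0022,-0.0441,-0.0005],"yaw":0.108},{"grip":0,"slide":[-0.002,-0.0496,-0.0005],"yaw":0.118},{"grip":0,"slide":[-0.0018,-0.0551,-0.0005],"yaw":0.126},{"grip":0,"slide":[-0.0014,-0.0605,-0.0005],"yaw":0.134},{"grip":0,"slide":[-0.0009,-0.0661,-0.0005],"yaw":0.141},{"grip":0,"slide":[-0.0004,-0.0715,-0.0005],"yaw":0.147},{"grip":0,"slide":[0,-0.0759,-0.0005],"yaw":0.152},{"grip":0,"slide":[0.0004,-0.0792,-0.0005],"yaw":0.155},{"grip":0,"slide":[0.0007,-0.0813,-0.0005],"yaw":0.156},{"grip":0,"slide":[0.0008,-0.0825,-0.0005],"yaw":0.157},{"grip":0,"slide":[0.0008,-0.0825,-0.0005],"yaw":0.157}]}}

```text
time: 9.28
tool_pos: [0.5002, 0.1867, 0.1037]
tool_rot: [-0.283, -3.129, 0.0]
ft_force: [-0.2, -0.0, -3.5]
opening: 0.125
```

Run:
```python
from h import *
s=bot.observe();print(s['tool_pos'],tyaw(s)-np.pi,s['ft_force'],s['wrist_torque'])
f=snap('top','t4.png');grid(f,180,160,95,68,8,'c5.png')
```

```text
[0.50017576 0.18674838 0.10369129] -1.7510980928812845 [-0.19008565 -0.02809458 -3.45303077] [-0.02906963 -0.00885514 -0.08125418]
```

View pics/c5.png

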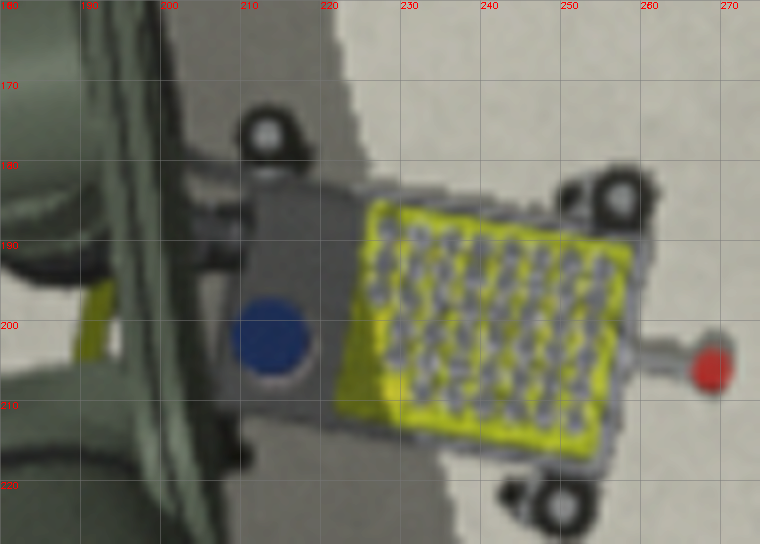

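Run:
```python
from plan import *
f=dict(np.load('last_top.npz'));s=bot.observe()
th,t,r=caddy(f,[(213.3,176.9),(257.7,184.7),None,(250.2,223.4),(268.9,206.1)])
print(th,t,r.round(4)); h=np.array([np.cos(th),np.sin(th)]);bar=t-.118*h;d=s['tool_pos'][:2]-bar;off=(d@h,d@[-h[1],h[0]]);print(off,inbay(t),th-BY)
rear=inbay(t-.075*h)
print(rear)
```

```text
-1.751353727547217 [0.48054736 0.06950402] [[-0.0003 -0.0002]
 [ 0.0004 -0.0005]
 [-0.0005  0.0005]
 [ 0.0005  0.0002]]
(np.float64(-0.0008931439453405569), np.float64(-0.0017436248973632428)) [-0.31076944  0.01970427] -0.29995372754721705
[-0.3824207   0.04186497]
```

Run:
```python
from plan import *
r,o,t=plan(-.3824,.0416,-.3000,-.200,ramp(19,.0055),(-.0013,-.0014),.0002)
for q in r: print(*q)
print(o,t)
```

```text
-0.0 -0.0011 0.0002 0.001
-0.0001 -0.0033 0.0002 0.002
-0.0001 -0.0066 0.0002 0.004
-0.0002 -0.011 0.0002 0.006
-0.0003 -0.0165 0.0002 0.007
-0.0003 -0.022 0.0002 0.008
-0.0002 -0.0275 0.0002 0.009
-0.0002 -0.033 0.0002 0.009
-0.0001 -0.0385 0.0002 0.008
0.0 -0.044 0.0002 0.006
0.0001 -0.0495 0.0002 0.004
0.0003 -0.055 0.0002 0.001
0.0004 -0.0605 0.0002 -0.002
0.0006 -0.066 0.0002 -0.007
0.0008 -0.0715 0.0002 -0.012
0.0009 -0.076 0.0002 -0.016
0.001 -0.0792 0.0002 -0.02
0.0011 -0.0815 0.0002 -0.022
0.0011 -0.0826 0.0002 -0.024
(np.float64(-0.23143174237815234), np.float64(-0.0033249468306062874)) -0.2764758761483694
```

Run:
```python
from plan import *
r,o,t=plan(-.3824,.0416,-.3000,-.210,ramp(19,.0055),(-.0013,-.0014),.0002)
for q in r: print(*q)
print(o,t)
```

```text
-0.0001 -0.0011 0.0002 0.001
-0.0001 -0.0033 0.0002 0.003
-0.0003 -0.0066 0.0002 0.006
-0.0004 -0.011 0.0002 0.01
-0.0005 -0.0165 0.0002 0.014
-0.0005 -0.022 0.0002 0.016
-0.0005 -0.0275 0.0002 0.018
-0.0004 -0.033 0.0002 0.019
-0.0003 -0.0385 0.0002 0.019
-0.0002 -0.044 0.0002 0.019
-0.0 -0.0495 0.0002 0.017
0.0002 -0.055 0.0002 0.015
0.0004 -0.0605 0.0002 0.011
0.0006 -0.066 0.0002 0.007
0.0009 -0.0715 0.0002 0.002
0.0011 -0.0759 0.0002 -0.003
0.0012 -0.0792 0.0002 -0.007
0.0013 -0.0814 0.0002 -0.01
0.0014 -0.0825 0.0002 -0.011
(np.float64(-0.23196240328615142), np.float64(-0.005012696439500072)) -0.2889972578466503
```

Call:
{"method": "move_arm", "body": {"series": [{"grip":0,"slide":[-0.0001,-0.0011,0.0002],"yaw":0.001},{"grip":0,"slide":[-0.0001,-0.0033,0.0002],"yaw":0.003},{"grip":0,"slide":[-0.0003,-0.0066,0.0002],"yaw":0.006},{"grip":0,"slide":[-0.0004,-0.011,0.0002],"yaw":0.01},{"grip":0,"slide":[-0.0005,-0.0165,0.0002],"yaw":0.014},{"grip":0,"slide":[-0.0005,-0.022,0.0002],"yaw":0.016},{"grip":0,"slide":[-0.0005,-0.0275,0.0002],"yaw":0.018},{"grip":0,"slide":[-0.0004,-0.033,0.0002],"yaw":0.019},{"grip":0,"slide":[-0.0003,-0.0385,0.0002],"yaw":0.019},{"grip":0,"slide":[-0.0002,-0.044,0.0002],"yaw":0.019},{"grip":0,"slide":[0,-0.0495,0.0002],"yaw":0.017},{"grip":0,"slide":[0.0002,-0.055,0.0002],"yaw":0.015},{"grip":0,"slide":[0.0004,-0.0605,0.0002],"yaw":0.011},{"grip":0,"slide":[0.0006,-0.066,0.0002],"yaw":0.007},{"grip":0,"slide":[0.0009,-0.0715,0.0002],"yaw":0.002},{"grip":0,"slide":[0.0011,-0.0759,0.0002],"yaw":-0.003},{"grip":0,"slide":[0.0012,-0.0792,0.0002],"yaw":-0.007},{"grip":0,"slide":[0.0013,-0.0814,0.0002],"yaw":-0.01},{"grip":0,"slide":[0.0014,-0.0825,0.0002],"yaw":-0.011},{"grip":0,"slide":[0.0014,-0.0825,0.0002],"yaw":-0.011}]}}

```text
time: 11.82
tool_pos: [0.4841, 0.1058, 0.1035]
tool_rot: [0.265, 3.13, -0.001]
ft_force: [-0.4, -0.4, -2.5]
opening: 0.127
```

Run:
```python
from h import *
s=bot.observe();print(s['tool_pos'],tyaw(s)-np.pi,s['ft_force'],s['wrist_torque'])
f=snap('top','t5.png');grid(f,210,160,95,75,8,'c6.png')
```

```text
[0.4841393  0.10579827 0.10354819] -1.7399773056177226 [-0.43146434 -0.35606281 -2.46769101] [ 0.01331687  0.11069049 -0.15704919]
```

View pics/c6.png

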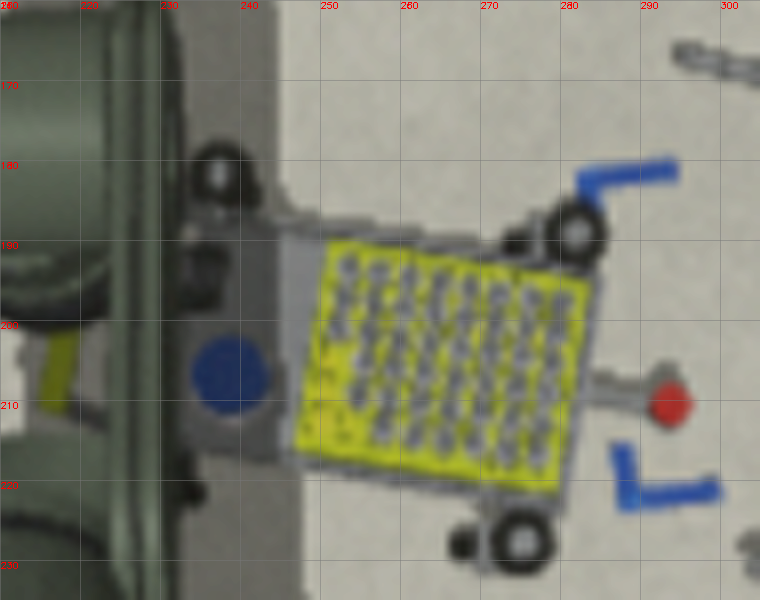

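Run:
```python
from plan import *
f=dict(np.load('last_top.npz'));s=bot.observe()
th,t,r=caddy(f,[(237.3,181.6),(282.1,189),None,(275.3,227.6),(293.9,210.5)])
print(th,t,r.round(4)); h=np.array([np.cos(th),np.sin(th)]);bar=t-.118*h;d=s['tool_pos'][:2]-bar;off=(d@h,d@[-h[1],h[0]]);print(off,inbay(t),th-BY)
rear=inbay(t-.075*h)
print(rear)
# fused estimate: tool pose + avg offset
th2=-1.7400;h2=np.array([np.cos(th2),np.sin(th2)]);l2=np.array([-h2[1],h2[0]])
b=s['tool_pos'][:2]+.0013*h2+.0014*l2; print('fused rear',inbay(b+.043*h2))
r,o,t=plan(*rear,-.289,-.205,ramp(19,.0055),(-.0013,-.0014),.0002)
for q in r: print(*q)
print(o,t)
```

```text
-1.74100720024737 [ 0.46542614 -0.01177378] [[-0.0004  0.0003]
 [ 0.0002 -0.0007]
 [ 0.0003  0.0004]
 [-0.0001 -0.    ]]
(np.float64(-0.0010417810815738341), np.float64(-0.0014913142954550405)) [-0.23187141 -0.00499052] -0.28960720024736997
[-0.30374812  0.01642766]
fused rear [-0.30351536  0.01630958]
0.0001 -0.0011 0.0002 -0.002
0.0002 -0.0033 0.0002 -0.006
0.0005 -0.0066 0.0002 -0.012
0.0008 -0.0111 0.0002 -0.02
0.0011 -0.0166 0.0002 -0.031
0.0014 -0.0221 0.0002 -0.043
0.0017 -0.0276 0.0002 -0.055
0.002 -0.0332 0.0002 -0.068
0.0022 -0.0387 0.0002 -0.082
0.0023 -0.0443 0.0002 -0.097
0.0024 -0.0499 0.0002 -0.112
0.0024 -0.0554 0.0002 -0.128
0.0024 -0.061 0.0002 -0.145
0.0024 -0.0666 0.0002 -0.162
0.0022 -0.0722 0.0002 -0.18
0.0021 -0.0766 0.0002 -0.196
0.0019 -0.08 0.0002 -0.207
0.0018 -0.0822 0.0002 -0.215
0.0017 -0.0833 0.0002 -0.219
(np.float64(-0.14810906906165255), np.float64(-0.004583243140811893)) -0.06964241323739044
```

Call:
{"method": "move_arm", "body": {"series": [{"grip":0,"slide":[0.0001,-0.0011,0.0001],"yaw":-0.002},{"grip":0,"slide":[0.0002,-0.0033,0.0002],"yaw":-0.006},{"grip":0,"slide":[0.0005,-0.0066,0.0002],"yaw":-0.012},{"grip":0,"slide":[0.0008,-0.0111,0.0002],"yaw":-0.02},{"grip":0,"slide":[0.0011,-0.0166,0.0002],"yaw":-0.031},{"grip":0,"slide":[0.0014,-0.0221,0.0002],"yaw":-0.043},{"grip":0,"slide":[0.0017,-0.0276,0.0002],"yaw":-0.055},{"grip":0,"slide":[0.002,-0.0332,0.0002],"yaw":-0.068},{"grip":0,"slide":[0.0022,-0.0387,0.0002],"yaw":-0.082},{"grip":0,"slide":[0.0023,-0.0443,0.0002],"yaw":-0.097},{"grip":0,"slide":[0.0024,-0.0499,0.0002],"yaw":-0.112},{"grip":0,"slide":[0.0024,-0.0554,0.0002],"yaw":-0.128},{"grip":0,"slide":[0.0024,-0.061,0.0002],"yaw":-0.145},{"grip":0,"slide":[0.0024,-0.0666,0.0002],"yaw":-0.162},{"grip":0,"slide":[0.0022,-0.0722,0.0002],"yaw":-0.18},{"grip":0,"slide":[0.0021,-0.0766,0.0002],"yaw":-0.196},{"grip":0,"slide":[0.0019,-0.08,0.0002],"yaw":-0.207},{"grip":0,"slide":[0.0018,-0.0822,0.0002],"yaw":-0.215},{"grip":0,"slide":[0.0017,-0.0833,0.0002],"yaw":-0.219},{"grip":0,"slide":[0.0017,-0.0833,0.0002],"yaw":-0.219}]}}

```text
time: 14.38
tool_pos: [0.4684, 0.024, 0.1034]
tool_rot: [-0.078, 3.141, -0.001]
ft_force: [-0.2, -1.0, -0.2]
opening: 0.128
```

Run:
```python
from h import *
s=bot.observe();print(s['tool_pos'],tyaw(s)-np.pi,s['ft_force'],s['wrist_torque'])
f=snap('top','t6.png');grid(f,235,155,95,75,8,'c7.png')
```

```text
[0.46844319 0.02395581 0.10339302] -1.5209041760355784 [-0.1779344  -1.0486478  -0.15328924] [-0.09791647  0.10509175 -0.09259293]
```

View pics/c7.png

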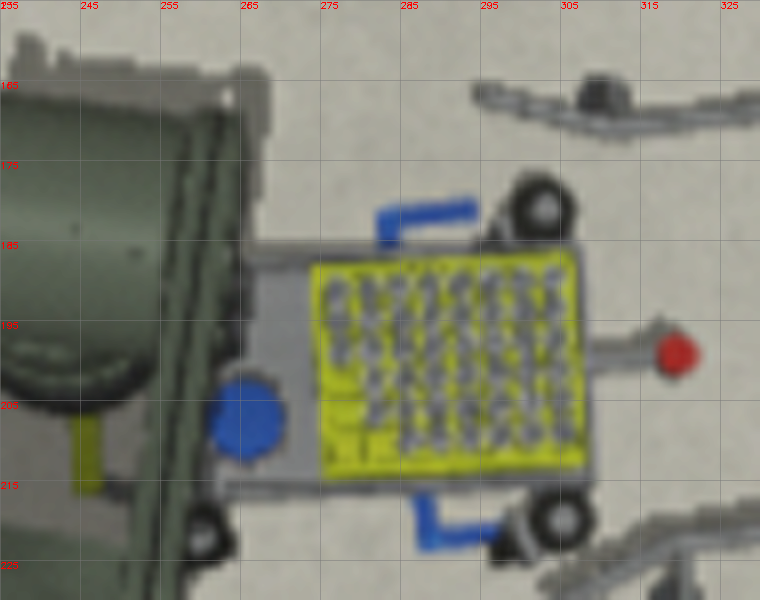

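Run:
```python
from plan import *
f=dict(np.load('last_top.npz'));s=bot.observe()
th,t,r=caddy(f,[None,(303.2,181),(260.6,222.3),(305.4,219.9),(319.75,199.4)])
print(th,t,r.round(4)); h=np.array([np.cos(th),np.sin(th)]);bar=t-.118*h;d=s['tool_pos'][:2]-bar;off=(d@h,d@[-h[1],h[0]]);print(off,inbay(t),th-BY)
print(inbay(t-.075*h))
th2=-1.5209;h2=np.array([np.cos(th2),np.sin(th2)]);l2=np.array([-h2[1],h2[0]])
b=s['tool_pos'][:2]+.0012*h2+.0014*l2; R=inbay(b+.043*h2);print('fused rear',R)
r,o,t=plan(*R,th2-BY,-.180,ramp(16,.005),(-.0012,-.0014),0)
for q in r: print(*q)
print(o,t)
# bay rails in this image re-fit w/ better light: rail inner edges
```

```text
-1.5191171793329814 [ 0.47503736 -0.09606128] [[ 0.0003 -0.0002]
 [ 0.     -0.0016]
 [ 0.0003  0.0013]
 [-0.0006  0.0005]]
(np.float64(-0.0022127547874618283), np.float64(-0.0004126610878228199)) [-0.14703916 -0.00548745] -0.06771717933298138
[-0.22186727 -0.00041254]
fused rear [-0.2228138   0.00056228]
0.0002 -0.001 0 -0.005
0.0006 -0.003 0 -0.013
0.001 -0.0061 0 -0.025
0.0015 -0.0101 0 -0.039
0.0019 -0.0151 0 -0.054
0.0021 -0.0202 0 -0.065
0.0021 -0.0252 0 -0.072
0.0019 -0.0302 0 -0.076
0.0015 -0.0352 0 -0.076
0.001 -0.0401 0 -0.073
0.0005 -0.0452 0 -0.069
0.0002 -0.0501 0 -0.069
-0.0001 -0.0542 0 -0.069
-0.0003 -0.0572 0 -0.069
-0.0005 -0.0591 0 -0.069
-0.0005 -0.0602 0 -0.069
(np.float64(-0.08774137068534267), np.float64(0.0)) 0.0
```

Run:
```python
from plan import *
r,o,t=plan(-.2225,.0001,-.0686,-.165,ramp(18,.0050),(-.0012,-.0014),0)
for q in r: print(*q)
print(o,t)
```

```text
0.0002 -0.001 0 -0.005
0.0006 -0.003 0 -0.013
0.001 -0.0061 0 -0.025
0.0016 -0.0101 0 -0.04
0.002 -0.0151 0 -0.056
0.0022 -0.0202 0 -0.068
0.0023 -0.0252 0 -0.078
0.0022 -0.0302 0 -0.085
0.0019 -0.0352 0 -0.088
0.0015 -0.0402 0 -0.089
0.001 -0.0452 0 -0.087
0.0003 -0.0501 0 -0.082
-0.0004 -0.0551 0 -0.074
-0.001 -0.0601 0 -0.069
-0.0013 -0.0642 0 -0.069
-0.0015 -0.0672 0 -0.069
-0.0016 -0.0691 0 -0.069
-0.0017 -0.0701 0 -0.069
(np.float64(-0.07739369684842422), np.float64(0.0)) 0.0
```

Call:
{"method": "move_arm", "body": {"series": [{"grip":0,"slide":[0.0002,-0.001,0],"yaw":-0.005},{"grip":0,"slide":[0.0006,-0.003,0],"yaw":-0.013},{"grip":0,"slide":[0.001,-0.0061,0],"yaw":-0.025},{"grip":0,"slide":[0.0016,-0.0101,0],"yaw":-0.04},{"grip":0,"slide":[0.002,-0.0151,0],"yaw":-0.056},{"grip":0,"slide":[0.0022,-0.0202,0],"yaw":-0.068},{"grip":0,"slide":[0.0023,-0.0252,0],"yaw":-0.078},{"grip":0,"slide":[0.0022,-0.0302,0],"yaw":-0.085},{"grip":0,"slide":[0.0019,-0.0352,0],"yaw":-0.088},{"grip":0,"slide":[0.0015,-0.0402,0],"yaw":-0.089},{"grip":0,"slide":[0.001,-0.0452,0],"yaw":-0.087},{"grip":0,"slide":[0.0003,-0.0501,0],"yaw":-0.082},{"grip":0,"slide":[-0.0004,-0.0551,0],"yaw":-0.074},{"grip":0,"slide":[-0.001,-0.0601,0],"yaw":-0.069},{"grip":0,"slide":[-0.0013,-0.0642,0],"yaw":-0.069},{"grip":0,"slide":[-0.0015,-0.0672,0],"yaw":-0.069},{"grip":0,"slide":[-0.0016,-0.0691,0],"yaw":-0.069},{"grip":0,"slide":[-0.0017,-0.0701,0],"yaw":-0.069},{"grip":0,"slide":[-0.0017,-0.0701,0],"yaw":-0.069}]}}

```text
time: 16.8
tool_pos: [0.4736, -0.0459, 0.1033]
tool_rot: [0.186, -3.136, 0.0]
ft_force: [-1.4, -0.8, 0.9]
opening: 0.124
```

Run:
```python
from h import *
s=bot.observe();print(s['tool_pos'],tyaw(s)-np.pi,s['ft_force'],s['wrist_torque'])
f=snap('top','t7.png');grid(f,255,155,135,85,6,'c8.png')
```

```text
[ 0.47356358 -0.0459436   0.1033469 ] -1.4520597641764565 [-1.41994248 -0.83548279  0.87593695] [-0.03397237  0.26257534 -0.04254366]
```

View pics/c8.png

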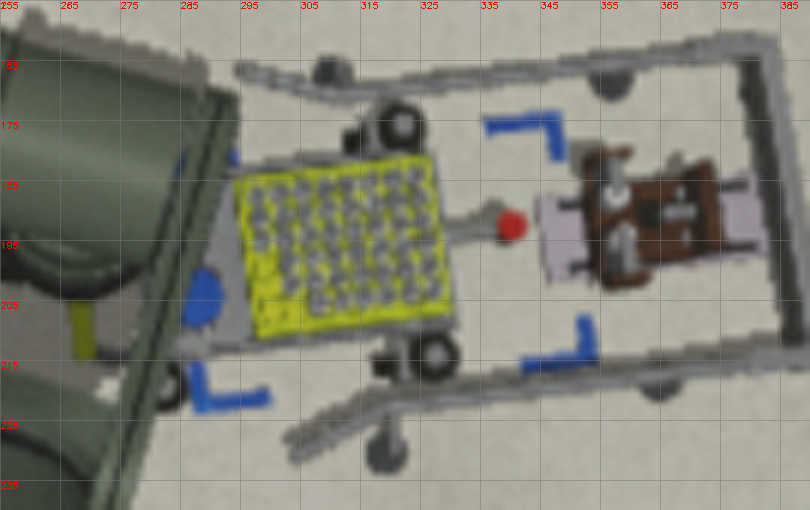

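Run:
```python
from plan import *
f=dict(np.load('last_top.npz'));s=bot.observe()
th,t,r=caddy(f,[None,(322.2,175.8),None,(327.5,214.3),(340.3,192.7)])
print(th,t,r.round(4)); print(inbay(t),th-BY)
for p,z in [((322.2,175.8),.058),((327.5,214.3),.058),((340.3,192.7),.067),((358.6,192.4),.06)]: print(inbay(pl(f,*p,z)))
for z in(.05,.06,.07):print([inbay(pl(f,*p,z)).round(4) for p in((357.5,187.2),(359.7,197.7))])
th2=-1.4520;h2=np.array([np.cos(th2),np.sin(th2)]);l2=np.array([-h2[1],h2[0]])
for off in((.0012,.0014),(.0018,.0009)):
  b=s['tool_pos'][:2]+off[0]*h2+off[1]*l2; print('tool-based origin',inbay(b+.118*h2))
P=cloud(f)
g=P[160:232,315:388].reshape(-1,3);m=(g[:,2]>.035)&(g[:,2]<.06);q=np.array([inbay(p) for p in g[m,:2]])
k=(abs(q[:,1])>.075)&(abs(q[:,1])<.1)&(q[:,0]>.0)&(q[:,0]<.17)
for s_ in(1,-1):
    w=q[k&(q[:,1]*s_>0)];print(s_,np.median(w[:,1]),np.polyfit(w[:,0],w[:,1],1),len(w))
```

```text
-1.4569338094592545 [ 0.48890321 -0.16422609] [[-0.0002 -0.    ]
 [-0.      0.0001]
 [ 0.0002 -0.0001]]
[-0.07770804  0.00016038] -0.005533809459254524
[-0.00234346  0.06457133]
[-0.00321058 -0.06527304]
[ 0.04742571 -0.00033894]
[ 0.10912312 -0.00549083]
[array([0.1106, 0.0137]), array([ 0.1124, -0.0222])]
[array([0.1082, 0.0122]), array([ 0.11  , -0.0235])]
[array([0.1058, 0.0107]), array([ 0.1076, -0.0247])]
tool-based origin [-0.07777115  0.00035134]
tool-based origin [-0.07717145 -0.00014902]
1 0.08755595170664199 [0.00232107 0.0878117 ] 143
-1 -0.08738247460920312 [ 0.00378641 -0.08756025] 148
```

Run:
```python
from h import *
f=dict(np.load('last_top.npz'));grid(f,334,172,52,36,14,'c9.png')
P=cloud(f);
for v in range(180,206,2): print(v,(P[v,346:386:2,2]*1000).astype(int).tolist())
for v,u in((178,356),(190,362),(203,358)): print(inbay(P[v,u,:2]))
```

```text
180 [0, 0, -9, 3, 67, 66, 66, -2, 0, 0, -5, -7, 7, -1, 0, -2, 0, -8, 27, 45]
182 [2, -4, -6, 48, 47, 69, 70, 0, 0, 0, 2, 7, 65, 71, -5, 3, -1, -2, 22, 52]
184 [3, 0, -3, 28, 41, 35, 68, -3, 6, 1, 37, 33, 63, 77, 76, 1, 7, 6, 21, 45]
186 [-3, 0, -2, -5, 37, 64, 69, 36, 30, 37, 37, 42, 60, 79, 78, 7, 4, 10, 18, 39]
188 [6, 0, 7, 13, 34, 56, 64, 35, 60, 64, 30, 29, 55, 74, 76, 9, 8, 4, 11, 39]
190 [0, 7, 0, 13, 38, 33, 29, 35, 59, 60, 59, 1558, 55, 74, 74, 9, 5, 5, 8, 36]
192 [2, 1, -4, 15, 29, 29, 30, 27, 51, 57, 26, 34, 47, 66, 71, 3, 2, 3, 8, 23]
194 [8, 3, -1, 3, 31, 56, 71, 69, 37, 40, 30, 31, 44, 64, 76, 0, 3, 9, 1, 22]
196 [5, 4, 2, -2, 29, 48, 65, 72, 36, 36, 39, 33, 30, 60, 62, 9, 2, 2, 3, 19]
198 [3, 10, 2, 6, 24, 41, 45, 71, 33, 31, 16, 12, -3, 4, 1, 0, 0, 0, 0, 16]
200 [9, 2, 10, 7, 5, 35, 64, 70, 62, -1, 0, 1, 0, 6, 0, -2, -1, 1, -1, 4]
202 [-4, 0, 4, -2, -3, 56, 61, 48, 4, -1, 3, -1, -1, -5, -3, 0, -1, -5, 1, -8]
204 [0, 6, 4, 0, 2, 1, -2, 0, -5, 2, 0, -4, -1, 0, 1, 3, 2, 0, -4, 0]
[0.12194826 0.0536995 ]
[0.12175575 0.0012632 ]
[ 0.11615971 -0.03304549]
```

View pics/c9.png

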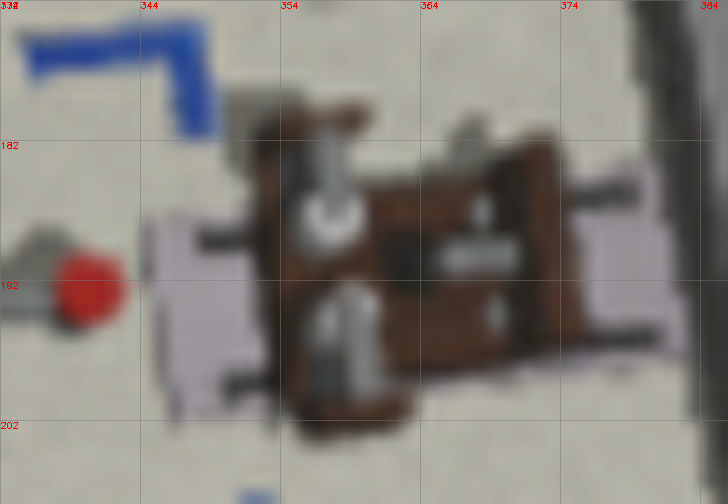

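Run:
```python
from h import *
f=dict(np.load('last_top.npz'))
for n,p,z in(('r1',(358,187.6),.066),('r2',(358.7,193.5),.068),('buf front',(361.3,190.6),.06),('buf back',(364.7,190.2),.06),('plunger end',(371,190),.06),('jaw ends',(358.5,180.3),.067),('jaw2',(359,202),.06)): print(n,inbay(pl(f,*p,z)))
```

```text
r1 [0.10821242 0.0097944 ]
r2 [ 0.10699347 -0.01026844]
buf front [ 0.11894039 -0.00057222]
buf back [ 0.13034071 -0.00057302]
plunger end [ 0.15118675 -0.00237221]
jaw ends [0.11339541 0.03370188]
jaw2 [ 0.10548761 -0.03737317]
```

Call:
{"method": "move_arm", "body": {"series": [{"grip":0,"slide":[0,-0.0008,0],"yaw":0},{"grip":0,"slide":[0,-0.0025,0],"yaw":0},{"grip":0,"slide":[0,-0.005,0],"yaw":0},{"grip":0,"slide":[0,-0.009,0],"yaw":0},{"grip":0,"slide":[0,-0.0135,0],"yaw":0},{"grip":0,"slide":[0,-0.018,0],"yaw":0},{"grip":0,"slide":[0,-0.0225,0],"yaw":0},{"grip":0,"slide":[0,-0.027,0],"yaw":0},{"grip":0,"slide":[0,-0.031,0],"yaw":0},{"grip":0,"slide":[0,-0.034,0],"yaw":0},{"grip":0,"slide":[0,-0.036,0],"yaw":0},{"grip":0,"slide":[0,-0.037,0],"yaw":0},{"grip":0,"slide":[0,-0.038,0],"yaw":0}]}}

```text
time: 18.48
tool_pos: [0.478, -0.0835, 0.1034]
tool_rot: [0.186, -3.136, -0.0]
ft_force: [-2.5, 0.4, 0.8]
opening: 0.126
```

Run:
```python
from h import *
s=bot.observe();print(s['tool_pos'],tyaw(s)-np.pi,s['ft_force'],s['wrist_torque'])
f=snap('top','t8.png');grid(f,275,155,120,80,6,'c10.png')
```

```text
[ 0.47801615 -0.08350764  0.10336701] -1.4520016788091161 [-2.49909418  0.44708168  0.84777832] [ 0.04046144  0.46290933 -0.12607156]
```

View pics/c10.png

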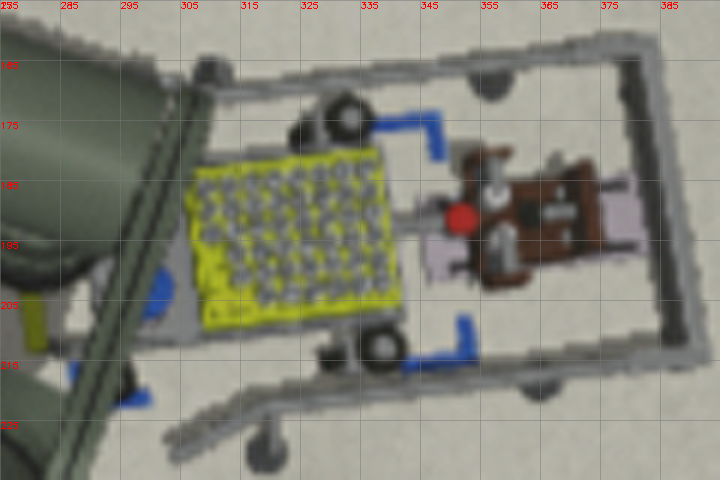

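Call:
{"method": "move_arm", "body": {"series": [{"grip":0,"slide":[0,-0.001,0],"yaw":0},{"grip":0,"slide":[0,-0.003,0],"yaw":0},{"grip":0,"slide":[0,-0.005,0],"yaw":0},{"grip":0,"slide":[0,-0.006,0],"yaw":0},{"grip":0,"slide":[0,-0.0065,0],"yaw":0}]}}

```text
time: 19.15
tool_pos: [0.4788, -0.0901, 0.1034]
tool_rot: [0.186, -3.136, 0.0]
ft_force: [-2.4, -0.1, 2.2]
opening: 0.125
```

Call:
{"method": "move_arm", "body": {"series": [{"grip":0,"slide":[0,-0.001,0],"yaw":0},{"grip":0,"slide":[0,-0.002,0],"yaw":0}]}}

```text
time: 19.4
tool_pos: [0.4791, -0.092, 0.1034]
tool_rot: [0.186, -3.136, -0.0]
ft_force: [-3.4, 0.8, 1.8]
opening: 0.127
```

Call:
{"method": "move_arm", "body": {"series": [{"grip":0,"slide":[0,-0.001,0],"yaw":0},{"grip":0,"slide":[0,-0.002,0],"yaw":0}]}}

```text
time: 19.65
tool_pos: [0.4793, -0.094, 0.1034]
tool_rot: [0.186, -3.136, -0.0]
ft_force: [-3.4, 0.4, 1.6]
opening: 0.127
```

Call:
{"method": "move_arm", "body": {"series": [{"grip":0,"slide":[0.0001,-0.001,0],"yaw":0},{"grip":0,"slide":[0.0003,-0.002,0],"yaw":0}]}}

```text
time: 19.9
tool_pos: [0.4795, -0.0961, 0.1034]
tool_rot: [-0.186, 3.136, -0.0]
ft_force: [-1.2, 1.0, -0.0]
opening: 0.125
```

Call:
{"method": "move_arm", "body": {"series": [{"grip":0,"slide":[0,-0.001,0],"yaw":0},{"grip":0,"slide":[0,-0.0015,0],"yaw":0}]}}

```text
time: 20.15
tool_pos: [0.4796, -0.0975, 0.1034]
tool_rot: [-0.186, 3.136, 0.0]
ft_force: [-2.2, 0.7, 0.6]
opening: 0.126
```

Call:
{"method": "move_arm", "body": {"series": [{"grip":0,"slide":[0,-0.001,0],"yaw":0},{"grip":0,"slide":[0,-0.0015,0],"yaw":0}]}}

```text
time: 20.4
tool_pos: [0.4797, -0.0982, 0.1034]
tool_rot: [-0.186, 3.136, 0.003]
ft_force: [-2.2, 4.2, 2.7]
opening: 0.123
```

Call:
{"method": "move_arm", "body": {"series": [{"grip":0,"slide":[0,-0.0005,0],"yaw":0},{"grip":0,"slide":[0,-0.0005,0],"yaw":0}]}}

```text
time: 20.65
tool_pos: [0.4797, -0.0983, 0.1034]
tool_rot: [-0.186, 3.136, 0.003]
ft_force: [-1.4, 5.1, 2.9]
opening: 0.127
```

Call:
{"method": "move_arm", "body": {"series": [{"grip":0,"slide":[0,-0.0005,0],"yaw":0},{"grip":0,"slide":[0,-0.001,0],"yaw":0}]}}

```text
time: 20.9
tool_pos: [0.4797, -0.099, 0.1034]
tool_rot: [0.186, -3.136, -0.004]
ft_force: [-2.0, 6.4, 3.3]
opening: 0.124
```

Call:
{"method": "move_arm", "body": {"series": [{"grip":0,"slide":[0,-0.0005,0],"yaw":0},{"grip":0,"slide":[0,-0.001,0],"yaw":0}]}}

```text
time: 21.15
tool_pos: [0.4799, -0.1001, 0.1034]
tool_rot: [0.186, -3.136, -0.004]
ft_force: [-2.7, 6.3, 2.1]
opening: 0.132
```

Call:
{"method": "move_arm", "body": {"series": [{"grip":0,"slide":[0,-0.0005,0],"yaw":0},{"grip":0,"slide":[0,-0.001,0],"yaw":0}]}}

```text
time: 21.4
tool_pos: [0.48, -0.1013, 0.1034]
tool_rot: [-0.186, 3.136, 0.003]
ft_force: [-1.5, 5.1, 1.0]
opening: 0.127
```

Call:
{"method": "move_arm", "body": {"series": [{"grip":0,"slide":[0,-0.0005,0],"yaw":0},{"grip":0,"slide":[0,-0.001,0],"yaw":0}]}}

```text
time: 21.65
tool_pos: [0.4801, -0.1027, 0.1034]
tool_rot: [-0.187, 3.136, 0.002]
ft_force: [-2.3, 4.3, 2.3]
opening: 0.13
```

Call:
{"method": "move_arm", "body": {"series": [{"grip":0,"slide":[0,-0.0005,0],"yaw":0},{"grip":0,"slide":[0,-0.001,0],"yaw":0}]}}

```text
time: 21.9
tool_pos: [0.4803, -0.1045, 0.1034]
tool_rot: [-0.186, 3.136, -0.0]
ft_force: [-2.5, 4.3, 0.8]
opening: 0.13
```

Call:
{"method": "move_arm", "body": {"series": [{"grip":0,"slide":[0,-0.0005,0],"yaw":0},{"grip":0,"slide":[0,-0.001,0],"yaw":0}]}}

```text
time: 22.15
tool_pos: [0.4805, -0.1057, 0.1034]
tool_rot: [-0.186, 3.136, -0.001]
ft_force: [-0.5, 2.4, 0.8]
opening: 0.127
```

Call:
{"method": "move_arm", "body": {"series": [{"grip":0,"slide":[0,-0.0005,0],"yaw":0},{"grip":0,"slide":[0,-0.001,0],"yaw":0}]}}

```text
time: 22.4
tool_pos: [0.4806, -0.1067, 0.1034]
tool_rot: [-0.186, 3.136, -0.001]
ft_force: [-1.4, 0.5, 0.6]
opening: 0.128
```

Call:
{"method": "move_arm", "body": {"series": [{"grip":0,"slide":[0,-0.0005,0],"yaw":0},{"grip":0,"slide":[0,-0.001,0],"yaw":0}]}}

```text
time: 22.65
tool_pos: [0.4807, -0.1076, 0.1034]
tool_rot: [-0.186, 3.136, -0.001]
ft_force: [-0.9, 0.8, 0.6]
opening: 0.121
```

Call:
{"method": "move_arm", "body": {"series": [{"grip":0,"slide":[0,-0.0005,0],"yaw":0},{"grip":0,"slide":[0,-0.001,0],"yaw":0}]}}

```text
time: 22.9
tool_pos: [0.4808, -0.1086, 0.1034]
tool_rot: [-0.186, 3.136, -0.001]
ft_force: [-1.6, 0.7, 0.3]
opening: 0.129
```

Call:
{"method": "move_arm", "body": {"series": [{"grip":0,"slide":[0,-0.0005,0],"yaw":0},{"grip":0,"slide":[0,-0.001,0],"yaw":0}]}}

```text
time: 23.15
tool_pos: [0.4809, -0.1096, 0.1034]
tool_rot: [-0.186, 3.136, -0.001]
ft_force: [-0.5, -0.4, 0.2]
opening: 0.121
```

Call:
{"method": "move_arm", "body": {"series": [{"grip":0,"slide":[0,-0.0005,0],"yaw":0},{"grip":0,"slide":[0,-0.001,0],"yaw":0}]}}

```text
time: 23.4
tool_pos: [0.481, -0.1106, 0.1034]
tool_rot: [-0.186, 3.136, -0.001]
ft_force: [-1.4, 0.4, -0.6]
opening: 0.127
```

Call:
{"method": "move_arm", "body": {"series": [{"grip":0,"slide":[0,-0.0005,0],"yaw":0},{"grip":0,"slide":[0,-0.001,0],"yaw":0}]}}

```text
time: 23.65
tool_pos: [0.4812, -0.1116, 0.1034]
tool_rot: [-0.186, 3.136, -0.001]
ft_force: [0.1, -0.7, -0.5]
opening: 0.126
```

Run:
```python
from h import *
f=snap('top','t9.png');grid(f,334,172,52,36,14,'c11.png')
```

```text
(no output)
```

View pics/c11.png

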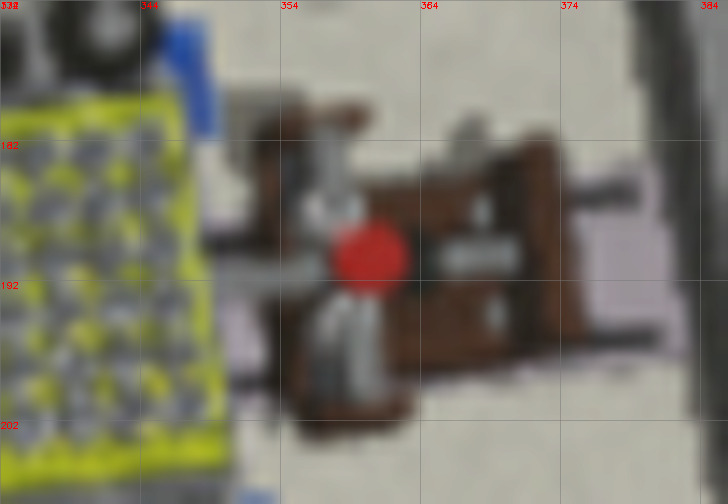

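The red cap, at (360.5,190.4), has passed the rollers and is just short of the dark buffer face at about u=363. Continuing by feel.

Call:
{"method": "move_arm", "body": {"series": [{"grip":0,"slide":[0,-0.0005,0],"yaw":0},{"grip":0,"slide":[0,-0.001,0],"yaw":0}]}}

```text
time: 23.95
tool_pos: [0.4813, -0.1125, 0.1034]
tool_rot: [-0.186, 3.136, -0.0]
ft_force: [-1.1, -0.4, 0.3]
opening: 0.124
```

Call:
{"method": "move_arm", "body": {"series": [{"grip":0,"slide":[0,-0.0005,0],"yaw":0},{"grip":0,"slide":[0,-0.001,0],"yaw":0}]}}

```text
time: 24.2
tool_pos: [0.4813, -0.113, 0.1034]
tool_rot: [0.186, -3.136, -0.001]
ft_force: [-0.9, 1.0, 0.3]
opening: 0.125
```

Call:
{"method": "move_arm", "body": {"series": [{"grip":0,"slide":[0,-0.0005,0],"yaw":0},{"grip":0,"slide":[0,-0.0005,0],"yaw":0}]}}

```text
time: 24.45
tool_pos: [0.4814, -0.1135, 0.1034]
tool_rot: [0.186, -3.136, -0.001]
ft_force: [-2.3, 1.7, 1.4]
opening: 0.128
```

Call:
{"method": "move_arm", "body": {"series": [{"grip":0,"slide":[0,-0.0005,0],"yaw":0},{"grip":0,"slide":[0,-0.0005,0],"yaw":0}]}}

```text
time: 24.7
tool_pos: [0.4814, -0.1139, 0.1034]
tool_rot: [0.186, -3.136, -0.001]
ft_force: [-1.9, 3.2, 2.2]
opening: 0.129
```

Call:
{"method": "move_arm", "body": {"series": [{"grip":0.1,"slide":[0,0,0],"yaw":0},{"grip":0.16,"slide":[0,0,0],"yaw":0},{"grip":0.2,"slide":[0,0,0],"yaw":0},{"grip":0.25,"slide":[0,0,0],"yaw":0},{"grip":0.3,"slide":[0,0,0],"yaw":0},{"grip":0.4,"slide":[0,0,0],"yaw":0},{"grip":0.5,"slide":[0,0,0],"yaw":0},{"grip":0.6,"slide":[0,0,0],"yaw":0},{"grip":0.6,"slide":[0,0,0],"yaw":0}]}}

```text
time: 25.82
tool_pos: [0.4815, -0.1143, 0.1034]
tool_rot: [0.186, -3.136, 0.0]
ft_force: [-0.7, -0.3, -0.6]
opening: 0.603
```

Run:
```python
from h import *
f=snap('top','t10.png');grid(f,334,172,52,36,14,'c12.png')
s=snap('wrist','w3.png')
```

```text
(no output)
```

View pics/c12.png

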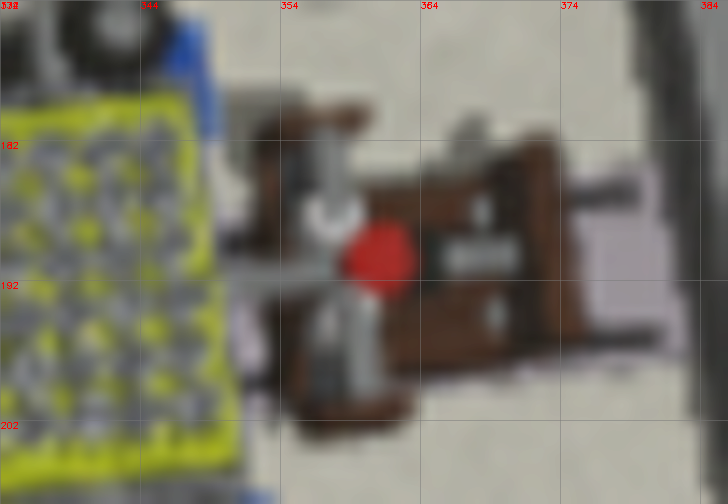

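View pics/w3.png

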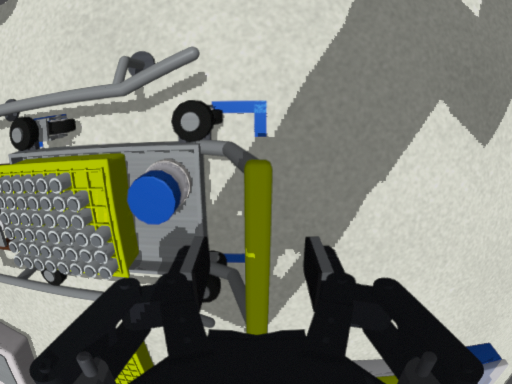

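Call:
{"method": "move_arm", "body": {"series": [{"grip":0.6,"slide":[0,0,-0.01],"yaw":0},{"grip":0.6,"slide":[0,0,-0.03],"yaw":0},{"grip":0.6,"slide":[0,0,-0.06],"yaw":0},{"grip":0.6,"slide":[0,0.02,-0.1],"yaw":0},{"grip":0.6,"slide":[0,0.06,-0.12],"yaw":0},{"grip":0.6,"slide":[0,0.11,-0.13],"yaw":0},{"grip":0.6,"slide":[0,0.16,-0.13],"yaw":0},{"grip":0.6,"slide":[0,0.2,-0.13],"yaw":0},{"grip":0.6,"slide":[0,0.22,-0.13],"yaw":0},{"grip":0.6,"slide":[0,0.22,-0.13],"yaw":0}]}}

```text
time: 27.18
tool_pos: [0.4553, 0.1052, 0.2341]
tool_rot: [-0.191, 3.135, -0.0]
ft_force: [0.7, -0.1, 0.2]
opening: 0.596
```

Run:
```python
from h import *
f=snap('top','t11.png');grid(f,265,155,130,80,6,'c13.png');f=snap('scene','s4.png');grid(f,150,115,130,100,6,'s5.png')
```

```text
(no output)
```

View pics/c13.png

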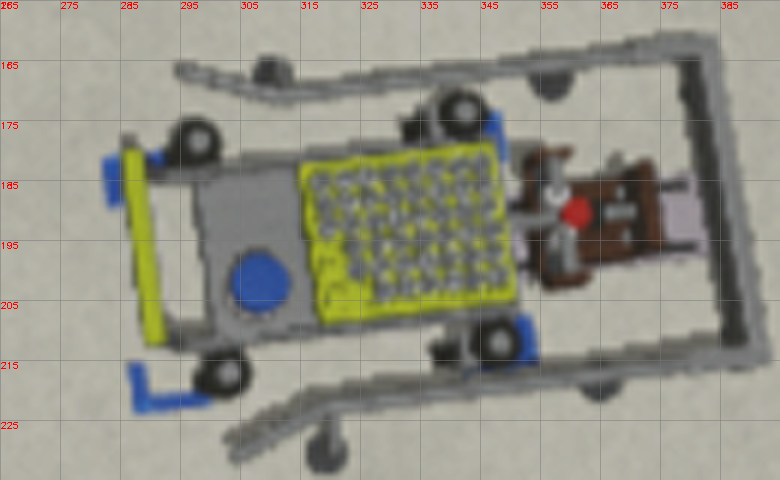

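View pics/s5.png

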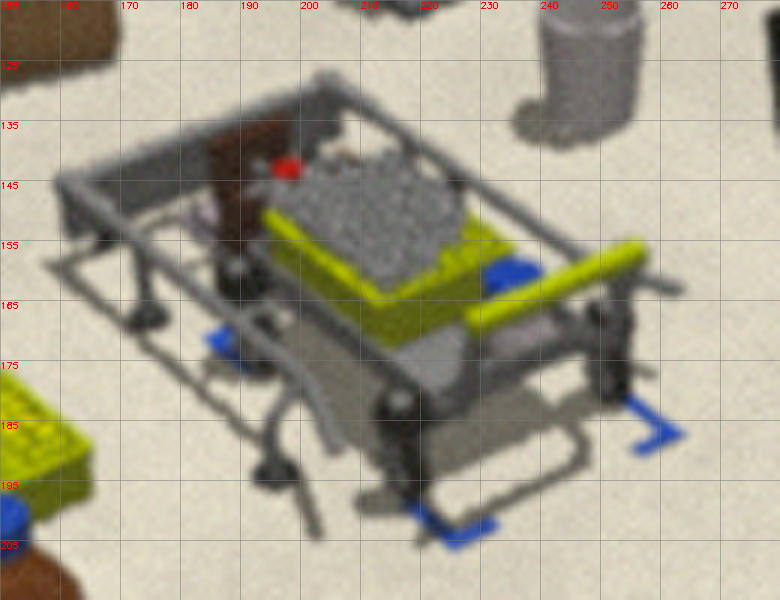

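Run:
```python
from h import *
f=dict(np.load('last_top.npz'))
th,t,r=caddy(f,[(298.2,178.7),(342.3,173.7),(303.2,217),(348.2,212),(361,190.3)])
print(th-BY,inbay(t),r.round(4),inbay(pl(f,361,190.3,.067)))
for n in('t10.png','t11.png'):
    im=cv2.imread('pics/'+n).astype(int);m=(im[...,2]>im[...,1]+50)&(im[...,2]>im[...,0]+50);m[:, :330]=0;m[:,390:]=0;m[:160]=0;m[230:]=0
    w=np.clip(im[...,2]-im[...,1]-30,0,None)*cv2.dilate(m.astype(np.uint8),np.ones((3,3)));v,u=np.mgrid[:384,:512];print(n,(w*u).sum()/w.sum(),(w*v).sum()/w.sum())
grid(f,334,172,52,36,14,'c14.png')
```

```text
-0.0025173649815604104 [-0.00892089 -0.00052415] [[-0.0003 -0.0007]
 [-0.0007  0.0009]
 [ 0.0007 -0.0003]
 [-0.0001  0.0004]
 [ 0.0004 -0.0003]] [ 0.1164126  -0.00045918]
t10.png 360.7089136490251 189.9874651810585
t11.png 360.7154929577465 189.98732394366198
```

View pics/c14.png

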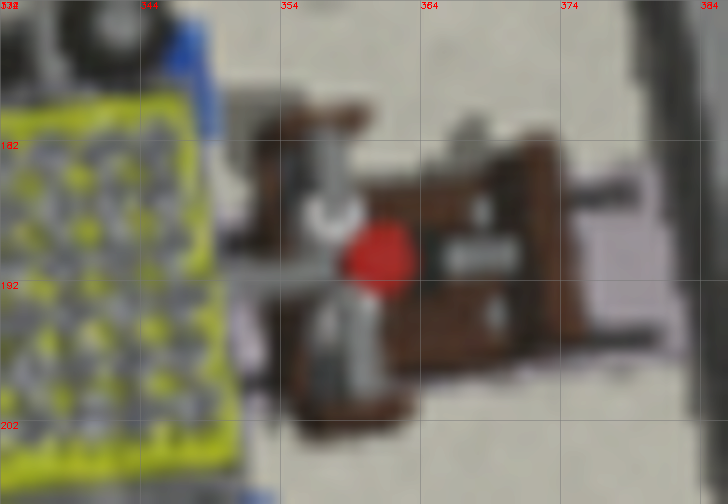

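```bash
python3 -c "
from h import *
print(bot.observe()['time']); print(bot.close_job())"
```

```text
27.275
the job is handed in; nothing more can be done
None
```

The caddy is parked in the bay with its nose pin caught against the buffer. I let go and handed the job in at 27.3 s; no verdict was reported.

- **Push and steer:** I pinched the push bar and pushed 65 mm straight in the open. The top view then showed both front castors trailing behind their pivots. From there I steered an S-curve into the bay, checking the pose by camera after each leg.
- **Catch and buffer:** Resistance peaked at about 6.4 N as the rollers parted, dropped to about zero, then rose at about 3 N/mm on the buffer. I stopped at about 3 N, opened the gripper and backed away.
- **Final pose:** The last top view put the caddy 0.5 mm off the bay's centre line, 9 mm short of the bay origin and 0.003 rad out of line. The pin sits behind the rollers against the buffer and did not move between letting go and backing away.
- **Load and surroundings:** The rack and vial are upright and the castors trail. I had no contact with anything else.

Two things are less certain. I read the gap to the buffer from the force rise and the picture, not by measuring it. The top and wrist cameras disagreed by 2–3 mm on the bar's position before the grasp, which did not affect the grip.

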